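Rack the flux jars and hold the cast hold-down bracket on its studs

ROBOT

A 7-joint arm with a two-finger parallel gripper is mounted at the origin on a cart in front of the work surface, level with it; the furniture and walls round the work are solid. World frame = base frame: x ahead of the robot, y to its left, z up, the work surface at z = 0. Lengths are in mm, angles in rad, forces in N, time in s.
With the tool pointing down it reaches from about 400 to 875 mm from the base axis. Payload 4.4 kg.
Tool frame: the origin (TCP) lies at the very end of the fingers, on their centre line; the grasp point (between the pads) lies 19 mm behind it; z points along the fingers, x is the direction in which the jaws open and shut, and the axes are right-handed (so a half turn about z gives the same grasp; the last joint's range is limited). The gripper opens to 85 mm and grips with 20 to 120 N. Pads are 22 mm wide; open, the fingers measure 114 mm over their backs; the gripper's body (76 mm by 85 mm) begins 54 mm behind the grasp point. The pads swing forward as they close: fully open they stand 13 mm farther back than shut.
Start: joints at [1.135, 0.628, 0.038, 1.517, -0.027, 0.996, -0.02], TCP at [234.957, -606.064, 231.313] pointing down, gripper open.
Joint ranges: [-3.06, 3.06], [-0.37, 2.12], [-1.25, 1.32], [0.18, 2.47], [-1.1, 4.24], [0.23, 1.98], [-2.94, 2.94]. Speed limits (rad/s): [2.57, 2.57, 3.14, 3.14, 3.14, 3.14, 3.14].

INTERFACE

Orientations are given as [roll, pitch, yaw] about the fixed x, y, z axes, in that order (R = Rz(yaw) Ry(pitch) Rx(roll)).
In Python, from cell import ctrl, get_image, job, models gives the robot as it stands.
- The arm moves only by the tool move_arm, never from a script. Its argument "moves" is a list that holds one entry, the list of rows, each a list of 6 numbers: the shift along the tool's x, y, z in m, then the turn, a rotation vector about the tool's x, y, z in rad. A call has 1 to 20 rows; each row is the pose to reach, as a shift and turn from the pose commanded when the call began, along the tool's axes at that moment; what a row does not reach only later rows make up. A row lasts 1/8 s, in which the tool goes at most 62.5 mm and 10.7 degrees, less where a joint would pass 70% of its speed; a pose out of reach is approached as far as the arm can. A call with a gripper value outside its range is refused whole. "jaw" is the opening, from 0 (shut) to 1 (fully open), set as the call begins (left out, the last holds). The fingers move at their own pace and stop on an object; the grip force is fixed at half the most. Time passes only in rows, so rows that repeat a pose let the fingers close. It gives the time, the measured TCP pose, the force and the opening at its end, in the units of the state.
- ctrl.read_state(): the state, without advancing time (a new reading comes with each control period).
- get_image(name): name is "scene" or "side" or "wrist"; returns a dict with "color" (420x560x3 uint8, blue, green, red), "fov_y" (degrees; the focal length in pixels is half the picture's height over the tangent of half this angle, whatever the lens; pixels are square), "cx", "cy" (the principal point, pixels), "origin" and "orientation" of the camera in the world; the wrist camera has in their place "hand_eye" (4x4, takes a point from camera to tool coordinates, whose origin is the TCP and whose axes are the tool frame's). Camera axes: x right, y up, looking along -z (the intrinsics and any distortion apply to the point x, -y, -z); pixel columns grow to the right and rows downward; lengths in mm; the calibration is good to about 2 mm. A picture is of the moment at which its call begins: read the wrist's pose just before it. There is no depth.
- job.finish_job(): hands the job in, once; it reports no verdict.
Trained networks look in the newest picture that a camera, given by its name, has taken for a name from the list of things; names that differ only in an ending like _2 or _b are one class to them, and where a whole thing is asked for, a point or a joint stands for the part that bears it (a point fixed in the world has none). Each returns a list of dicts, best first, with "score" (0 to 1); they miss things now and then, are a little off and sometimes report something else, mostly with a low value. They report only what shows in the picture. A call takes as long as a camera call. They do not tell look-alikes from the thing itself.
- models.cut_out(camera, thing): "pixels" (420x560 bool, what is visible of it) and "uv" ([column, row] in pixels, amid what is visible of it).
- models.place_of(camera, thing): "uv" ([column, row] in pixels: a listed point, or the origin of a listed thing).
The state is a dict: "clock": time; "qpos": joint angles; "qd": joint speeds; "tau": joint torques, N m; "eef_pos": TCP position; "tool_rot": TCP orientation; "force": force on the tool from outside, world axes, zero at the start; "torque": the same for the moment, N m; "width": finger opening in mm.
Only numpy, scipy, OpenCV 4.12 (cv2) and the standard library are available. Lean on these libraries where they do the work, as an engineer would, in place of code of your own. Each camera call takes 0.05 s, during which the arm holds its last target.

TASK

The trolley is about to be wheeled away: slide the two small glass jars along its top, upright and without lifting them (their lids are not screwed tight), into the rack between the guide rails, one behind the other and right up against the end stop. Then pick up the cast hold-down bracket from the cabinet top by its balance point and hold it level over the jars, with the rack's two studs standing up through the holes of its foot and the bracket touching neither rack nor jars, so that I can start the nuts on the studs. Finish while still holding it there, and leave everything else where it is.

Things in the scene. Friction and masses are not known exactly. Their poses are not given: they have to be found in the camera images.
- rack_stop (a point): Rack, fixed on the trolley top: point on the surface, on the lane's centre line, at the stop's face. x: the way into the lane; y: to the left of that, towards the stud block; z up. Aluminium rails 30 mm high, 5 mm thick, lane 57 mm wide between them. Rails are straight from x = -88 mm to the stop, nearer than that they flare out as a lead-in to x = -115 mm (about 88 mm wide inside).
- rack_mouth (a point): Centre of the rack's flared entrance on the surface, 115 mm before the stop on the lane's centre line. Axes as rack_stop.
- stud_a_top (a point): Top of the stud nearer the stop: at x -23, y +109, z +94 mm from rack_stop. Threaded steel stud, 8 mm across, upright, 44 mm long, on a dark steel block 100 mm (x) by 28 mm (y), 50 mm high, that runs beside the lane.
- stud_b_top (a point): Top of the other stud, at x -79, y +109, z +94 mm from rack_stop; the studs are 56 mm apart.
- jar_a_mid (a point): Centre of one small glass jar with a black screw lid, 51 mm across, 54 mm tall (lid 46 mm across, from 42 mm up), 27 mm above its underside; 120 g; z up. It stands upright on the trolley before the rack. Both jars are alike and may go in either order. Home in the lane, their centres lie 26 and 77 mm before the stop.
- jar_b_mid (a point): Centre of the other jar, the same in all respects.
- bracket_balance (a point): Hold-down bracket, dark cast iron, about 0.6 kg, lying flat on the cabinet top: its balance point, on the web 30 mm above its underside. x: along the pad and foot; y: from the pad to the foot; z up. 140 mm long (y). Web 12 mm thick, upright, from 8 to 46 mm above the underside, free for the fingers from y = -16 to +30 mm. Centre of mass is under this point, 16 mm above the underside.
- bracket_pad (a point): Middle of the underside of the bracket's heavy pad, y = -31 mm from the balance point. Pad 94 mm (x) by 28 mm (y), 26 mm thick, rubber faced; it goes over the jar lids.
- slot_a (a point): Middle, at the underside, of one of the two square 15 mm holes through the bracket's thin foot (90 by 26 mm, 9 mm thick): x +28, y +82 mm from the balance point. Goes over stud a.
- slot_b (a point): Middle, at the underside, of the other hole: x -28, y +82 mm from the balance point. Goes over stud b; the bracket's axes are then parallel to the rack's.
- clay_jar: small open terracotta-brown plastic jar, 52x61x79 mm, with a white loop; stands near the trolley's right-hand corner. Origin under it.
- solder_brick: pale scorched soldering brick, 67x101x28 mm, on the trolley beyond the rack. Origin under it.
- loupe: folded loupe, 22x36x14 mm, on the cabinet top near the hot plate. Origin under it.
- emery_stick_b: flat emery stick, 23x220x7 mm, lying along the trolley's edge next to the robot. Origin under it.
Mind the look-alikes: they are no part of the job. Leave any turquoise look-alike of the part that bears jar_a_mid alone.

How it is judged:
By the outcome, as a careful person would: the job done as asked, in the order asked, and still so for the second after the job is handed in, while the arm keeps its last pose, push and grip.
It also fails if it takes over 67 s, if anything falls off the work surface, if the arm or the gripper's body presses on something with over 40 N, if the wrist force passes 120 N, or if a joint passes its speed limit or range.

## Working session

There is one attempt and no reset: what is moved stays moved. The work goes in short steps, Python scripts to look and compute and a tool call to move; the robot and the scene stay as the last step left them, time stands still between calls to the robot, and variables do not carry over. Pictures are saved under pics/ and viewed, and the job is handed in when it is done.

Besides the shell and the picture viewer there is one more tool, called as name([rows], argument=value, ...), one row to a line, values as JSON. move_arm: Moves the arm, as the interface text tells. Its arguments: {"type":"object","properties":{"moves":{"type":"array","items":{"type":"array","items":{"type":"array","items":{"type":"number"}}}},"jaw":{"type":"number"}},"required":["moves"]}

```bash
ls; mkdir -p pics
python3 - <<'E'
from cell import ctrl,get_image,models
import cv2
s=ctrl.read_state()
for k,v in s.items(): print(k,v)
for n in ["scene","side","wrist"]:
    im=get_image(n); cv2.imwrite(f"pics/{n}0.png",im["color"])
    print(n,{k:v for k,v in im.items() if k!="color"})
E
```

```text
pics
clock 0.0
qpos [ 1.13516266  0.62935757  0.03847295  1.51839984 -0.02697807  0.99627695
 -0.02002195]
qd [-0.00073406 -0.00054582 -0.00120593 -0.00047586 -0.00153967  0.00056139
  0.00174628]
tau [ 1.91343092e-04 -5.63393247e+01  1.22641157e+00 -1.93440056e+01
  1.10914363e-02  1.03286622e-02  2.04470484e-05]
eef_pos [ 234.72250784 -605.45730414  230.37206247]
tool_rot [ 3.14152944e+00  1.92191767e-03 -1.20099853e+00]
force [-0.34896613  0.51233043 -0.66418019]
torque [ 0.0212201  -0.0100627   0.01634297]
width 85.20064130314194
scene {'fov_y': 51.54512433692286, 'cx': 285.50117169469013, 'cy': 212.10522414028642, 'origin': array([-165.64854257,  560.66944929,  706.61481535]), 'orientation': array([ 1.00320052,  0.02228054, -2.31197643])}
side {'fov_y': 48.94643575888656, 'cx': 274.6798459489693, 'cy': 210.31332960799423, 'origin': array([ 289.85064881, 1191.45842967,  843.38945208]), 'orientation': array([ 1.04919483, -0.01968058, -2.91244992])}
wrist {'fov_y': 67.27610243116008, 'cx': 275.67091734741666, 'cy': 212.36603530536178, 'hand_eye': array([[ 9.99999631e-01, -7.54206079e-04,  4.12121275e-04,
        -5.62649142e-01],
       [-5.84613682e-04, -9.48399057e-01, -3.17078675e-01,
        -8.17431991e+01],
       [ 6.29998093e-04,  3.17078317e-01, -9.48399148e-01,
        -1.42185953e+02],
       [ 0.00000000e+00,  0.00000000e+00,  0.00000000e+00,
         1.00000000e+00]])}
```

View pictures.

View pics/scene0.png

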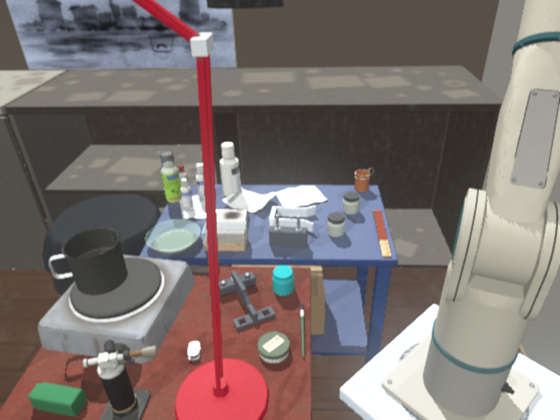

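View pics/side0.png

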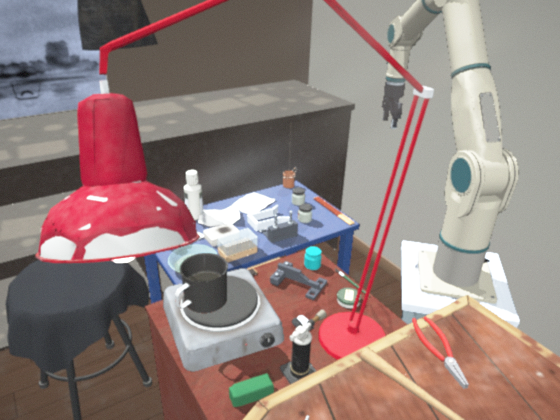

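View pics/wrist0.png

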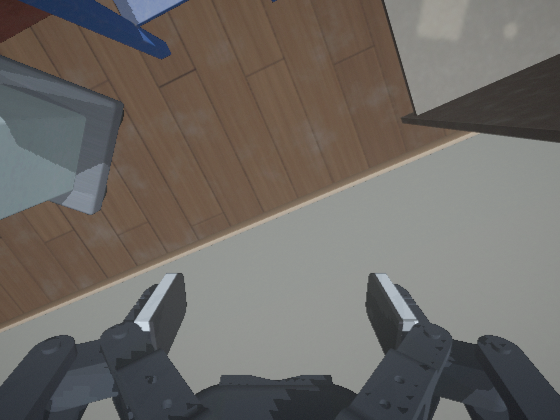

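```bash
cat > h.py <<'E'
import numpy as np, cv2
from scipy.spatial.transform import Rotation as Rot
from cell import ctrl,get_image,models
def R_of(rpy): return Rot.from_euler('xyz',rpy).as_matrix()
def shoot(n,save=None):
    s=ctrl.read_state(); im=get_image(n); c=dict(n=n,img=im["color"],cx=im["cx"],cy=im["cy"])
    c["f"]=im["color"].shape[0]/2/np.tan(np.radians(im["fov_y"])/2)
    if n=="wrist":
        T=np.eye(4);T[:3,:3]=R_of(s["tool_rot"]);T[:3,3]=s["eef_pos"];T=T@np.array(im["hand_eye"])
        c["R"],c["o"]=T[:3,:3],T[:3,3]
    else: c["R"],c["o"]=R_of(im["orientation"]),np.array(im["origin"])
    if save: cv2.imwrite(save,im["color"])
    return c
def ray(c,uv):
    d=c["R"]@np.array([(uv[0]-c["cx"])/c["f"],-(uv[1]-c["cy"])/c["f"],-1.]); return c["o"],d/np.linalg.norm(d)
def onz(c,uv,z):
    o,d=ray(c,uv); return o+d*(z-o[2])/d[2]
def proj(c,p):
    q=c["R"].T@(np.array(p,float)-c["o"]); return np.array([c["cx"]+c["f"]*q[0]/-q[2],c["cy"]-c["f"]*q[1]/-q[2]])
def tri(obs):
    A=np.zeros((3,3));b=np.zeros(3)
    for c,uv in obs:
        o,d=ray(c,uv);P=np.eye(3)-np.outer(d,d);A+=P;b+=P@o
    p=np.linalg.solve(A,b); return p,[float(np.round(np.linalg.norm(proj(c,p)-uv),1)) for c,uv in obs]
E
python3 - <<'E'
from h import *
np.set_printoptions(precision=1,suppress=True)
cs=shoot("scene");
names={"rack_stop":0,"rack_mouth":0,"stud_a_top":94,"stud_b_top":94,"jar_a_mid":27,"bracket_balance":30,"bracket_pad":0,"slot_a":0,"slot_b":0,"clay_jar":0,"solder_brick":0,"loupe":0,"emery_stick_b":0}
res={}
for n,z in names.items():
    res[n]=[(r["score"],np.array(r["uv"])) for r in models.place_of("scene",n)][:5]
cd=shoot("side")
for n,z in names.items():
    print(n)
    for sc,uv in res[n]: print("  scene %.2f"%sc,uv,onz(cs,uv,z))
    r2=[(r["score"],np.array(r["uv"])) for r in models.place_of("side",n)][:5]
    for sc,uv in r2: print("  side %.2f"%sc,uv,onz(cd,uv,z))
    if res[n] and r2: print("  tri",*tri([(cs,res[n][0][1]),(cd,r2[0][1])]))
cv2.imwrite("pics/sc_crop.png",cv2.resize(cs["img"][150:350,140:410],None,fx=2.9,fy=2.9,interpolation=cv2.INTER_CUBIC))
print(ctrl.read_state()["clock"])
E
```

```text
rack_stop
  scene 0.83 [272.4 222. ] [ 649.9 -112.5    0. ]
  scene 0.57 [238.2 288.6] [492.  132.6   0. ]
  side 0.58 [251.1 224.6] [ 663.6 -123.4    0. ]
  tri [ 662.5 -123.5   -5.4] [1.6, 1.4]
rack_mouth
  scene 0.89 [315.2 221.5] [ 564.4 -203.6    0. ]
  side 0.64 [280.9 219.7] [ 570.6 -182.5    0. ]
  tri [ 578.9 -218.4  -18.1] [1.2, 1.0]
stud_a_top
  scene 0.85 [277.4 215.1] [556.6 -53.4  94. ]
  side 0.58 [273.5 218.4] [563.7 -31.1  94. ]
  tri [572.4 -66.3  76.5] [1.4, 1.1]
stud_b_top
  scene 0.55 [298.  214.5] [521.3 -93.5  94. ]
  side 0.79 [290.2 212.4] [520.1 -81.9  94. ]
  tri [523.1 -95.   89.3] [1.0, 0.8]
jar_a_mid
  scene 0.78 [335.1 220.8] [ 500.  -216.8   27. ]
  scene 0.78 [284.4 282.4] [409.1  58.6  27. ]
  side 0.67 [310.9 254.9] [428.3  41.   27. ]
  side 0.57 [309.5 213.5] [ 473.4 -205.9   27. ]
  tri [ 459.3 -142.5   -9.2] [28.9, 22.8]
bracket_balance
  scene 0.59 [238.9 288.4] [463.5 149.2  30. ]
  scene 0.52 [236.  289.1] [466.3 155.4  30. ]
  side 0.88 [291.8 269.5] [469.7 131.3  30. ]
  tri [464.7 147.4  35.9] [2.6, 2.0]
bracket_pad
  scene 0.76 [235.2 287
[... 790 characters left out ...]
84.1] [ 608.5 -463.4    0. ]
  tri [ 615.  -501.7  -23.8] [1.2, 1.0]
solder_brick
  scene 0.79 [232.1 226.2] [715.  -14.7   0. ]
  side 0.97 [224.8 238.1] [724.6 -19.1   0. ]
  side 0.32 [286.3 181.9] [ 614.2 -482.7    0. ]
  tri [725.  -21.8  -5. ] [0.9, 0.8]
loupe
  scene 0.63 [194.5 353.7] [400.1 312.5   0. ]
  scene 0.53 [280.8 214.8] [ 661.5 -156.     0. ]
  side 0.54 [300.6 323.9] [409.4 312.    0. ]
  side 0.48 [319.3 290.4] [382.  167.8   0. ]
  tri [408.6 308.   -7. ] [1.4, 1.1]
emery_stick_b
  scene 0.73 [383.5 233.5] [ 389.9 -296.1    0. ]
  scene 0.34 [298.7 215.3] [ 622.  -192.3    0. ]
  side 0.64 [332.2 210. ] [ 402.4 -299.4    0. ]
  tri [ 402.6 -315.3  -12.3] [1.1, 0.8]
1.55
```

View pics/sc_crop.png

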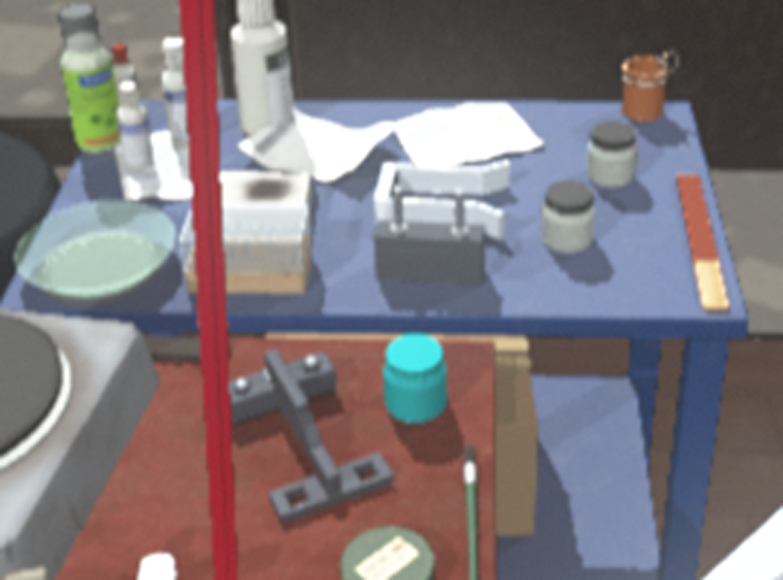

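Run:
```python
from h import *
np.set_printoptions(precision=1,suppress=True)
cs=shoot("scene");cd=shoot("side")
print("lamp base",onz(cs,(222,393),15),onz(cd,(352,335),15))
print("elbow",tri([(cs,np.array((202,45.))),(cd,np.array((425.,92))) ]))
# post mid
print("cam axes", cs["R"][:,2],cd["R"][:,2])
print("turq",onz(cs,(284,280),27),onz(cd,(313,258),27))
print("plate z edges"); 
for n,a in dict(jar1=((335.5,224),(305,214)),jar2=((351,203),(297,196))).items(): print(n,tri([(cs,np.array(a[0],float)),(cd,np.array(a[1],float))]),onz(cs,a[0],27),onz(cd,a[1],27))
cv2.imwrite("pics/sd_crop.png",cv2.resize(cd["img"][160:330,160:380],None,fx=3.4,fy=3.4,interpolation=cv2.INTER_CUBIC))
```

```text
lamp base [279.1 329.3  15. ] [277.5 334.2  15. ]
elbow (array([209.9, 327.3, 620.1]), [0.2, 0.1])
cam axes [-0.6  0.6  0.5] [-0.2  0.8  0.5]
turq [415.9  53.7  27. ] [419.5  55.3  27. ]
plate z edges
jar1 (array([ 489.9, -207.2,   23.6]), [0.6, 0.5]) [ 488.5 -205.7   27. ] [ 488.1 -198.3   27. ]
jar2 (array([ 542. , -335.5,   18.5]), [0.6, 0.4]) [ 531.2 -321.9   27. ] [ 540.3 -323.    27. ]
```

View pics/sd_crop.png

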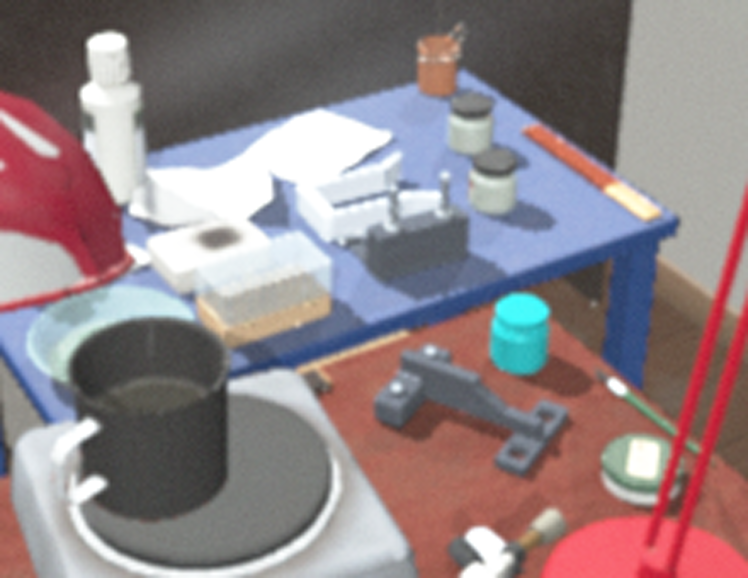

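```bash
cat >> h.py <<'E'
np.set_printoptions(precision=1,suppress=True)
def go(x,y,z,yaw_deg,cmd=None):
    """shift/turn in tool axes from commanded (or measured) pose to pointing-down target"""
    s=ctrl.read_state()
    p,rpy=(s["eef_pos"],s["tool_rot"]) if cmd is None else (np.array(cmd[:3],float),[np.pi,0,np.radians(cmd[3])])
    R0=R_of(rpy); R1=R_of([np.pi,0,np.radians(yaw_deg)])
    t=R0.T@(np.array([x,y,z])-p)/1000; w=Rot.from_matrix(R0.T@R1).as_rotvec()
    print("from",np.round(p,1),np.round(np.degrees(rpy),2),"row",np.round(t,4).tolist(),np.round(w,4).tolist(),"rows>=%.1f"%max(np.linalg.norm(t)/.0625,np.degrees(np.linalg.norm(w))/10.7))
E
python3 -c "
from h import *
go(560,-190,260,-43)"
```

```text
from [ 235.  -606.1  231.3] [-180.    -0.   -68.8] row [-0.2705, -0.4534, -0.0287] [-0.0, -0.0, -0.4506] rows>=8.5
```

move_arm([
  [[-0.27, -0.453, -0.029, 0, 0, -0.45], [-0.27, -0.453, -0.029, 0, 0, -0.45], [-0.27, -0.453, -0.029, 0, 0, -0.45], [-0.27, -0.453, -0.029, 0, 0, -0.45], [-0.27, -0.453, -0.029, 0, 0, -0.45], [-0.27, -0.453, -0.029, 0, 0, -0.45], [-0.27, -0.453, -0.029, 0, 0, -0.45], [-0.27, -0.453, -0.029, 0, 0, -0.45], [-0.27, -0.453, -0.029, 0, 0, -0.45], [-0.27, -0.453, -0.029, 0, 0, -0.45], [-0.27, -0.453, -0.029, 0, 0, -0.45]],
], jaw=0.35)

```text
clock: 3.02
eef_pos: [558.8, -192.1, 260.2]
tool_rot: [3.14, -0.0, -0.753]
force: [-0.3, -0.1, -0.2]
width: 30.1
```

Run:
```python
from h import *
c=shoot("wrist","pics/w1.png")
names={"rack_stop":0,"rack_mouth":0,"stud_a_top":94,"stud_b_top":94,"jar_a_mid":27}
for n,z in names.items():
    print(n)
    for r in models.place_of("wrist",n)[:3]: print("  %.2f"%r["score"],np.array(r["uv"]),onz(c,r["uv"],z))
```

```text
rack_stop
  0.62 [291.7  77.7] [ 650.1 -121.2    0. ]
rack_mouth
stud_a_top
  0.90 [173.2  82.3] [560.9 -53.3  94. ]
stud_b_top
  0.90 [173.1 143.5] [519.5 -89.1  94. ]
jar_a_mid
  0.88 [ 36.2 103. ] [420.4  54.8  27. ]
  0.72 [241.2 225.5] [ 484.4 -206.6   27. ]
```

View pics/w1.png

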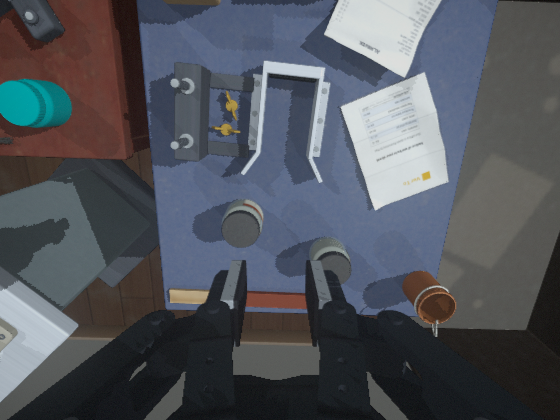

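Run:
```python
import cv2
im=cv2.imread("pics/w1.png")
cv2.imwrite("pics/w1c.png",cv2.resize(im[45:195,155:345],None,fx=4,fy=4,interpolation=cv2.INTER_CUBIC))
cv2.imwrite("pics/w1d.png",cv2.resize(im[180:320,150:360],None,fx=3.7,fy=3.7,interpolation=cv2.INTER_CUBIC))
```

```text
(no output)
```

View pics/w1c.png

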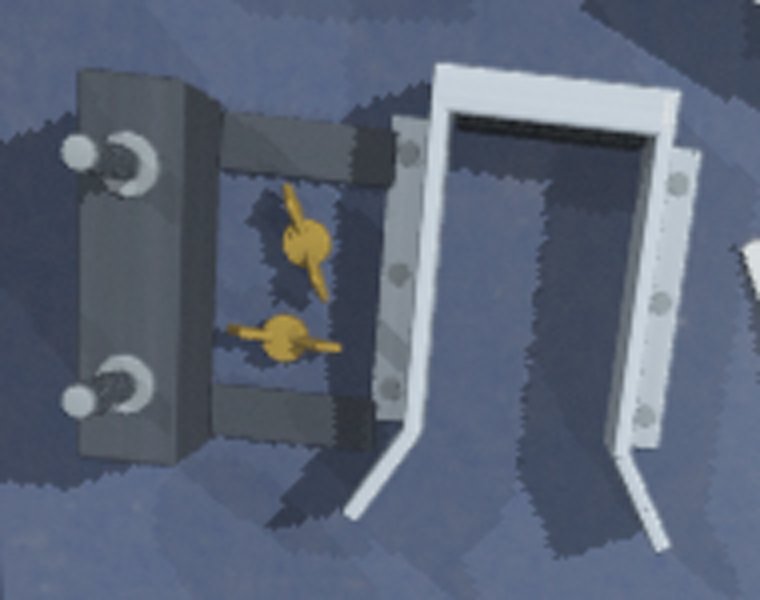

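View pics/w1d.png

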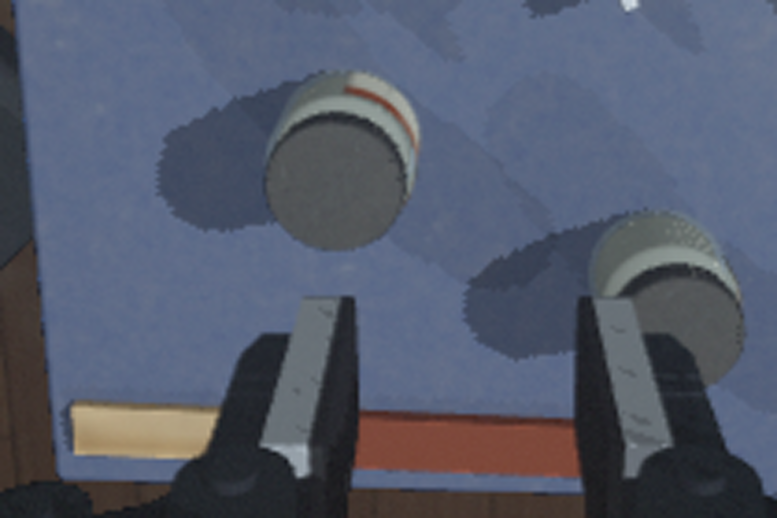

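```bash
cat > rackfit.py <<'E'
from h import *
from scipy.optimize import least_squares
def rk(p,q):
    a=p[3];return np.array([p[0]+np.cos(a)*q[0]-np.sin(a)*q[1],p[1]+np.sin(a)*q[0]+np.cos(a)*q[1],p[2]+q[2]])
def fit(obs,fixz=None):
    # obs: (cam,uv,rackpoint)
    def f(p):
        p=np.array(p) if fixz is None else np.array([p[0],p[1],fixz,p[2]])
        return np.concatenate([proj(c,rk(p,q))-uv for c,uv,q in obs])
    r=least_squares(f,[650,-120,0,.75] if fixz is None else [650,-120,.75],loss="soft_l1")
    p=r.x if fixz is None else np.array([r.x[0],r.x[1],fixz,r.x[2]])
    return p,np.concatenate([proj(c,rk(p,q))-uv for c,uv,q in obs]).reshape(-1,2)
P={(80,153):(-23,109,94),(80,400):(-79,109,94),(450,115):(0,28.5,30),(650,135):(0,-28.5,30),(425,430):(-88,28.5,30),(618,455):(-88,-28.5,30),(358,520):(-115,44,30),(655,548):(-115,-44,30),(80,70):(-1,123,50),(183,78):(-1,95,50),(80,455):(-101,123,50),(175,462):(-101,95,50)}
E
python3 - <<'E'
from rackfit import *
# camera for stored picture: pose unchanged
s=ctrl.read_state();c=shoot("wrist")
obs=[(c,np.array([155+k[0]/4,45+k[1]/4]),v) for k,v in P.items()]
for fz in (None,0.):
    p,r=fit(obs,fz);print(p,np.degrees(p[3]));print(r.T)
E
```

```text
[ 650.8 -120.6   -2.8    0.7] 41.12191418383394
[[ 0.3  0.2 -0.5  1.2 -1.1 -1.5  0.9 -1.  -0.5  1.2 -0.4  0.8]
 [ 0.   0.1 -0.9 -0.2  1.1 -0.3 -0.3 -0.1 -0.7  0.3  0.4  1.1]]
[ 651.2 -120.9    0.     0.7] 41.14989866593711
[[-0.1 -0.1 -0.1  2.  -0.7 -0.8  1.2 -0.2 -0.8  1.  -0.7  0.7]
 [-0.3  0.4 -1.3 -0.6  1.3 -0.   0.1  0.3 -1.2 -0.1  0.7  1.5]]
```

Run:
```python
from h import *
c=shoot("wrist")
a=np.radians(41.1);d=np.array([np.cos(a),np.sin(a)]);n=np.array([-d[1],d[0]])
st=np.array([651,-120.8])
for nm,uv in dict(j1=(240.8,229.2),j2=(150+674/3.7,180+320/3.7)).items():
    p=onz(c,uv,54);print(nm,p,"rack",(p[:2]-st)@d,(p[:2]-st)@n)
# predicted lid circles overlay
im=c["img"].copy()
for p in [onz(c,(240.8,229.2),54),onz(c,(150+674/3.7,180+320/3.7),54)]:
  for r,z in((23,54),(25.5,0)):
    pts=np.array([proj(c,[p[0]+r*np.cos(t),p[1]+r*np.sin(t),z]) for t in np.linspace(0,6.28,60)])
    cv2.polylines(im,[np.round(pts*8).astype(int)],True,(0,255,0),1,shift=3)
cv2.imwrite("pics/w2.png",cv2.resize(im[180:320,150:360],None,fx=3.7,fy=3.7,interpolation=cv2.INTER_CUBIC))
```

```text
j1 [ 490.8 -203.3   54. ] rack -174.93789433987544 43.09527295089951
j2 [ 538.3 -315.3   54. ] rack -212.8143362121335 -72.4562578709677
```

View pics/w2.png

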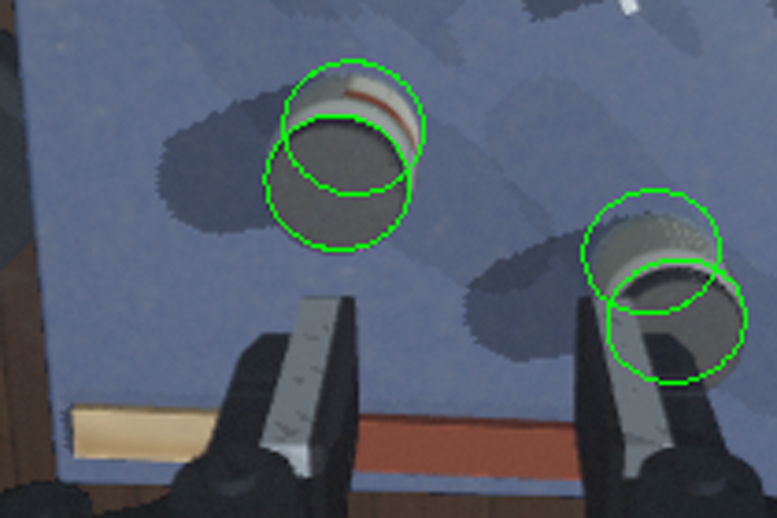

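```bash
cat >> h.py <<'E'
A=np.radians(41.1);D=np.array([np.cos(A),np.sin(A)]);N=np.array([-D[1],D[0]]);ST=np.array([651,-120.8])
def r2w(a,b): return ST+a*D+b*N
def w2r(p): q=np.array(p[:2])-ST; return np.array([q@D,q@N])
def seq(wps,cmd=None):
    """wps: list of (x,y,z,yawdeg,nrows); straight interpolation; prints rows"""
    s=ctrl.read_state()
    p0,rpy=(s["eef_pos"],s["tool_rot"]) if cmd is None else (np.array(cmd[:3],float),[np.pi,0,np.radians(cmd[3])])
    R0=R_of(rpy); prev=None; rows=[]
    yaw0=np.degrees(rpy[2]); cur=np.array([*p0,yaw0])
    for w in wps:
        t=np.array(w[:4],float);k=w[4]
        st=np.linalg.norm(t[:3]-cur[:3])/k; dy=abs(t[3]-cur[3])/k
        if st>62.5 or dy>10.7: print("!! fast",w,st,dy)
        for i in range(1,k+1):
            q=cur+(t-cur)*i/k
            tt=R0.T@(q[:3]-p0)/1000
            ww=Rot.from_matrix(R0.T@R_of([np.pi,0,np.radians(q[3])])).as_rotvec()
            rows.append([float(v) for v in [*np.round(tt,3),*np.round(ww,3)]])
        cur=t
    print(len(rows),"rows from",p0,yaw0); print(rows)
E
cat > p1.py <<'E'
from h import *
j=np.array([-175,43.]);e=np.array([-122,2.]);u=(e-j)/np.linalg.norm(e-j)
ang=np.degrees(np.arctan2(u[1],u[0]))
yaw=41.1+ang-90
S=r2w(*(j-47*u));E=r2w(*(e-34*u));B=r2w(*(e-48*u))
print(S,E,B,yaw)
seq([(*S,90,yaw,5),(*S,16,yaw,3),(*S,16,yaw,1),(*E,16,yaw,8),(*E,16,yaw,1),(*B,16,yaw,2)])
E
python3 p1.py
```

```text
[ 443.9 -206.2] [ 523.8 -201.5] [ 509.8 -202.3] -86.62499504211075
20 rows from [ 559.5 -191.2  260.4] -43.0873541670666
[[-0.015, 0.018, 0.034, 0.0, -0.0, 0.152], [-0.03, 0.036, 0.068, 0.0, -0.0, 0.304], [-0.044, 0.054, 0.102, 0.0, -0.0, 0.456], [-0.059, 0.072, 0.136, 0.0, -0.0, 0.608], [-0.074, 0.09, 0.17, 0.0, -0.0, 0.76], [-0.074, 0.09, 0.195, 0.0, -0.0, 0.76], [-0.074, 0.09, 0.22, 0.0, -0.0, 0.76], [-0.074, 0.09, 0.244, 0.0, -0.0, 0.76], [-0.074, 0.09, 0.244, 0.0, -0.0, 0.76], [-0.067, 0.083, 0.244, 0.0, -0.0, 0.76], [-0.06, 0.075, 0.244, 0.0, -0.0, 0.76], [-0.053, 0.068, 0.244, 0.0, -0.0, 0.76], [-0.047, 0.061, 0.244, 0.0, -0.0, 0.76], [-0.04, 0.054, 0.244, 0.0, -0.0, 0.76], [-0.033, 0.046, 0.244, 0.0, -0.0, 0.76], [-0.026, 0.039, 0.244, 0.0, -0.0, 0.76], [-0.019, 0.032, 0.244, 0.0, -0.0, 0.76], [-0.019, 0.032, 0.244, 0.0, -0.0, 0.76], [-0.024, 0.037, 0.244, 0.0, -0.0, 0.76], [-0.029, 0.042, 0.244, 0.0, -0.0, 0.76]]
```

move_arm([
  [[-0.015, 0.018, 0.034, 0, 0, 0.152], [-0.03, 0.036, 0.068, 0, 0, 0.304], [-0.044, 0.054, 0.102, 0, 0, 0.456], [-0.059, 0.072, 0.136, 0, 0, 0.608], [-0.074, 0.09, 0.17, 0, 0, 0.76], [-0.074, 0.09, 0.195, 0, 0, 0.76], [-0.074, 0.09, 0.22, 0, 0, 0.76], [-0.074, 0.09, 0.244, 0, 0, 0.76], [-0.074, 0.09, 0.244, 0, 0, 0.76]],
], jaw=0.26)

```text
clock: 4.55
eef_pos: [443.3, -205.6, 15.2]
tool_rot: [3.139, 0.001, -1.511]
force: [-0.6, -0.0, 0.9]
width: 21.9
```

Run:
```python
from h import *
c=shoot("wrist","pics/w3.png")
for nm,p in dict(j1=(*r2w(-175,43),54),tcp=ctrl.read_state()["eef_pos"]).items(): print(nm,proj(c,p))
```

```text
j1 [279.5 211.2]
tcp [277.7 275.5]
```

View pics/w3.png

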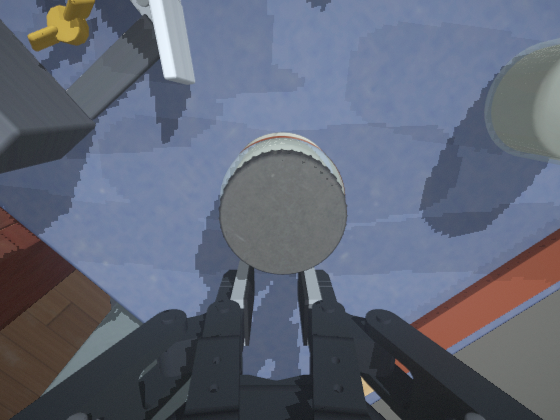

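move_arm([
  [[0, -0.01, 0, 0, 0, 0], [0, -0.02, 0, 0, 0, 0], [0, -0.03, 0, 0, 0, 0], [0, -0.04, 0, 0, 0, 0], [0, -0.05, 0, 0, 0, 0], [0, -0.06, 0, 0, 0, 0], [0, -0.07, 0, 0, 0, 0], [0, -0.08, 0, 0, 0, 0], [0, -0.08, 0, 0, 0, 0], [0, -0.072, 0, 0, 0, 0], [0, -0.064, 0, 0, 0, 0]],
])

```text
clock: 5.98
eef_pos: [507.0, -202.1, 16.2]
tool_rot: [3.141, 0.0, -1.511]
force: [-0.2, -0.2, -0.4]
width: 21.8
```

Run:
```python
from h import *
c=shoot("wrist","pics/w4.png")
r=models.place_of("wrist","jar_a_mid")
for q in r[:3]: p=onz(c,q["uv"],27);print(q["score"],q["uv"],p,w2r(p))
```

```text
0.64 [277.8, 181.2] [ 558.5 -199.3   27. ] [-121.3    1.7]
```

View pics/w4.png

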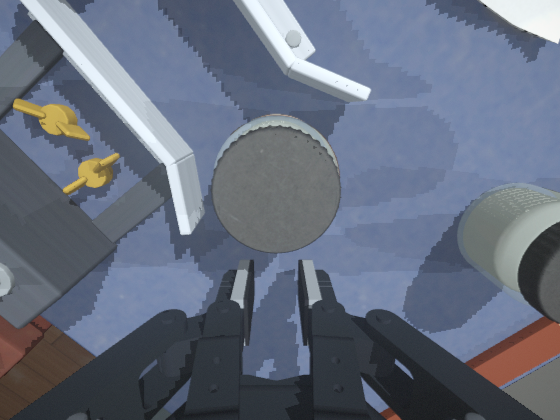

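Run:
```python
from h import *
cmd=(*(r2w(*( -122-48*0.79,2+48*.61))),16,-86.6)
yaw=41.1-90
B=r2w(-170,1);E=r2w(-114,0.5);F=r2w(-160,0.5)
seq([(*B,16,yaw,5),(*B,16,yaw,1),(*E,16,yaw,6),(*E,16,yaw,1),(*F,16,yaw,3),(*F,90,yaw,2)])
```

```text
18 rows from [ 506.1 -202.4   16.3] -86.65408757829462
[[0.006, -0.003, 0.0, 0.002, 0.001, -0.132], [0.012, -0.006, 0.0, 0.002, 0.001, -0.264], [0.018, -0.009, 0.0, 0.002, 0.001, -0.395], [0.024, -0.012, 0.0, 0.002, 0.001, -0.527], [0.03, -0.014, 0.0, 0.002, 0.001, -0.659], [0.03, -0.014, 0.0, 0.002, 0.001, -0.659], [0.025, -0.022, 0.0, 0.002, 0.001, -0.659], [0.019, -0.029, 0.0, 0.002, 0.001, -0.659], [0.013, -0.037, 0.0, 0.002, 0.001, -0.659], [0.008, -0.044, 0.0, 0.002, 0.001, -0.659], [0.002, -0.052, 0.0, 0.002, 0.001, -0.659], [-0.004, -0.059, 0.0, 0.002, 0.001, -0.659], [-0.004, -0.059, 0.0, 0.002, 0.001, -0.659], [0.006, -0.047, 0.0, 0.002, 0.001, -0.659], [0.015, -0.035, 0.0, 0.002, 0.001, -0.659], [0.025, -0.023, 0.0, 0.002, 0.001, -0.659], [0.025, -0.023, -0.037, 0.002, 0.001, -0.659], [0.025, -0.022, -0.074, 0.002, 0.001, -0.659]]
```

move_arm([
  [[0.006, -0.003, 0.0, 0, 0, -0.132], [0.012, -0.006, 0.0, 0, 0, -0.264], [0.018, -0.009, 0.0, 0, 0, -0.395], [0.024, -0.012, 0.0, 0, 0, -0.527], [0.03, -0.014, 0.0, 0, 0, -0.659], [0.03, -0.014, 0.0, 0, 0, -0.659], [0.025, -0.022, 0.0, 0, 0, -0.659], [0.019, -0.029, 0.0, 0, 0, -0.659], [0.013, -0.037, 0.0, 0, 0, -0.659], [0.008, -0.044, 0.0, 0, 0, -0.659], [0.002, -0.052, 0.0, 0, 0, -0.659], [-0.004, -0.059, 0.0, 0, 0, -0.659], [-0.004, -0.059, 0.0, 0, 0, -0.659]],
])

```text
clock: 7.7
eef_pos: [567.9, -193.3, 16.3]
tool_rot: [-3.14, -0.0, -0.851]
force: [-0.5, -0.4, -0.3]
width: 22.1
```

Run:
```python
from h import *
c=shoot("wrist","pics/w5.png")
r=models.place_of("wrist","jar_a_mid")
for q in r[:3]: p=onz(c,q["uv"],27);print(q["score"],q["uv"],p,w2r(p))
print(w2r(ctrl.read_state()["eef_pos"]))
```

```text
0.69 [275.5, 224.9] [ 591.6 -171.7   27. ] [-78.3   0.7]
0.63 [275.9, 42.1] [ 646.3 -123.9   27. ] [-5.5  0.8]
[-111.8   -0.1]
```

View pics/w5.png

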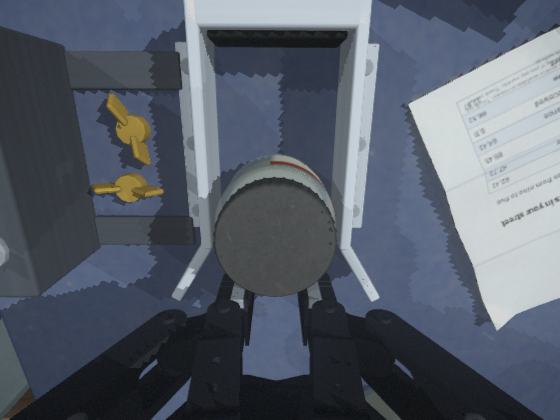

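Run:
```python
from h import *
j=np.array([-214,-72.]);e=np.array([-136,-3.]);u=(e-j)/np.linalg.norm(e-j)
ang=np.degrees(np.arctan2(u[1],u[0])); yaw=41.1+ang-90;L=np.linalg.norm(e-j)
S=r2w(*(j-47*u));F=r2w(-155,0.);print(S,F,yaw,L,ang)
seq([(*F,16,-48.9,3),(*F,80,-48.9,2),(*S,90,yaw,4),(*S,16,yaw,3),(*S,16,yaw,1)])
```

```text
[ 531.  -362.3] [ 534.2 -222.7] -7.403531644784465 104.1393297462587 41.49646835521554
13 rows from [ 566.9 -194.4   16.3] -48.802938644453754
[[-0.0, 0.014, 0.0, -0.0, 0.0, 0.001], [-0.0, 0.029, 0.0, -0.0, 0.0, 0.001], [-0.0, 0.043, 0.0, -0.0, 0.0, 0.002], [-0.0, 0.043, -0.032, -0.0, 0.0, 0.002], [-0.0, 0.043, -0.064, -0.0, 0.0, 0.002], [0.026, 0.067, -0.066, -0.0, 0.0, -0.179], [0.051, 0.09, -0.069, -0.0, 0.0, -0.36], [0.077, 0.114, -0.071, -0.0, -0.0, -0.541], [0.103, 0.138, -0.074, -0.0, -0.0, -0.723], [0.103, 0.138, -0.049, -0.0, -0.0, -0.723], [0.103, 0.138, -0.024, -0.0, -0.0, -0.723], [0.103, 0.138, 0.0, -0.0, -0.0, -0.723], [0.103, 0.138, 0.0, -0.0, -0.0, -0.723]]
```

move_arm([
  [[0, 0.014, 0, 0, 0, 0], [0, 0.029, 0, 0, 0, 0], [0, 0.043, 0, 0, 0, 0], [0, 0.043, -0.032, 0, 0, 0], [0, 0.043, -0.064, 0, 0, 0], [0.026, 0.067, -0.066, 0, 0, -0.179], [0.051, 0.09, -0.069, 0, 0, -0.36], [0.077, 0.114, -0.071, 0, 0, -0.541], [0.103, 0.138, -0.074, 0, 0, -0.723], [0.103, 0.138, -0.049, 0, 0, -0.723], [0.103, 0.138, -0.024, 0, 0, -0.723], [0.103, 0.138, 0, 0, 0, -0.723], [0.103, 0.138, 0, 0, 0, -0.723]],
])

```text
clock: 9.43
eef_pos: [528.2, -362.9, 14.5]
tool_rot: [-3.14, 0.004, -0.13]
force: [-0.4, -0.8, 0.1]
width: 22.5
```

Run:
```python
from h import *
c=shoot("wrist","pics/w6.png")
for nm,p in dict(j2=(*r2w(-214,-72),54),tcp=ctrl.read_state()["eef_pos"]).items(): print(nm,proj(c,p))
```

```text
j2 [283.3 212. ]
tcp [278.4 278.5]
```

View pics/w6.png

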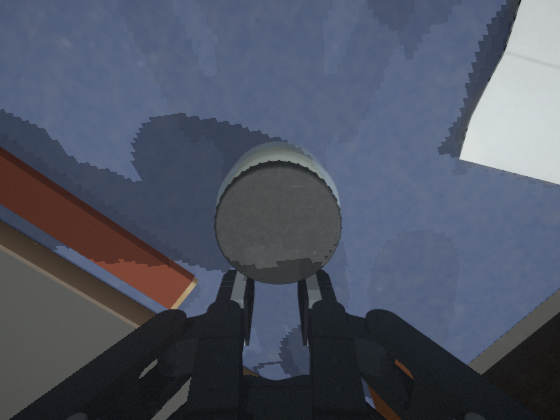

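move_arm([
  [[0, -0.01, 0, 0, 0, 0], [0, -0.02, 0, 0, 0, 0], [0, -0.03, 0, 0, 0, 0], [0, -0.04, 0, 0, 0, 0], [0, -0.05, 0, 0, 0, 0], [0, -0.06, 0, 0, 0, 0], [0, -0.07, 0, 0, 0, 0], [0, -0.08, 0, 0, 0, 0], [0, -0.09, 0, 0, 0, 0], [0, -0.1, 0, 0, 0, 0], [0, -0.11, 0, 0, 0, 0], [0, -0.117, 0, 0, 0, 0], [0, -0.117, 0, 0, 0, 0], [0, -0.11, 0, 0, 0, 0], [0, -0.102, 0, 0, 0, 0]],
])

```text
clock: 11.35
eef_pos: [543.5, -262.4, 16.0]
tool_rot: [-3.141, 0.0, -0.129]
force: [-0.3, 0.1, 0.6]
width: 22.1
```

Run:
```python
from h import *
c=shoot("wrist","pics/w7.png")
r=models.place_of("wrist","jar_a_mid")
for q in r[:3]: p=onz(c,q["uv"],27);print(q["score"],q["uv"],p,w2r(p))
print(w2r(ctrl.read_state()["eef_pos"]))
```

```text
0.83 [379.0, 65.4] [ 594.8 -171.2   27. ] [-75.4  -1. ]
[-175.4  -37. ]
```

View pics/w7.png

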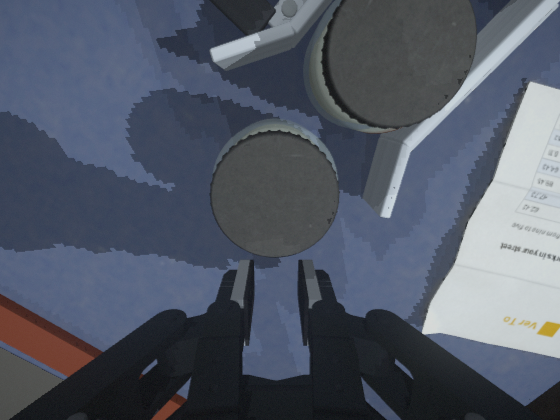

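Run:
```python
from h import *
c=shoot("wrist")
p=onz(c,(275,193),54);print("j2",p,w2r(p))
yaw=-48.9
J=w2r(p)
B=r2w(J[0]-48,J[1]+1);M=r2w(-150,0);E=r2w(-112.,0)
seq([(*B,16,yaw,5),(*B,16,yaw,1),(*M,16,yaw,4),(*E,16,yaw,5),(*E,16,yaw,2)])
print(w2r(ctrl.read_state()["eef_pos"]),w2r([*B]))
```

```text
j2 [ 550.  -210.1   54. ] [-134.8   -0.9]
17 rows from [ 543.4 -263.1   16.1] -7.510706948679639
[[-0.007, -0.004, 0.0, 0.0, 0.0, 0.144], [-0.013, -0.007, 0.0, 0.0, 0.0, 0.289], [-0.02, -0.011, 0.0, 0.0, 0.0, 0.433], [-0.026, -0.014, 0.0, 0.0, 0.0, 0.578], [-0.033, -0.018, 0.0, 0.0, 0.0, 0.722], [-0.033, -0.018, 0.0, 0.0, 0.0, 0.722], [-0.027, -0.024, 0.0, 0.0, 0.0, 0.722], [-0.022, -0.03, 0.0, 0.0, 0.0, 0.722], [-0.017, -0.036, 0.0, 0.0, 0.0, 0.722], [-0.011, -0.043, 0.0, 0.0, 0.0, 0.722], [-0.006, -0.048, 0.0, 0.0, 0.0, 0.722], [-0.001, -0.054, 0.0, 0.0, 0.0, 0.722], [0.004, -0.06, 0.0, 0.0, 0.0, 0.722], [0.009, -0.065, 0.0, 0.0, 0.0, 0.722], [0.014, -0.071, 0.0, 0.0, 0.0, 0.722], [0.014, -0.071, 0.0, 0.0, 0.0, 0.722], [0.014, -0.071, 0.0, 0.0, 0.0, 0.722]]
[-174.6  -36.5] [-182.8    0.1]
```

move_arm([
  [[-0.007, -0.004, 0, 0, 0, 0.144], [-0.013, -0.007, 0, 0, 0, 0.289], [-0.02, -0.011, 0, 0, 0, 0.433], [-0.026, -0.014, 0, 0, 0, 0.578], [-0.033, -0.018, 0, 0, 0, 0.722], [-0.033, -0.018, 0, 0, 0, 0.722], [-0.027, -0.024, 0, 0, 0, 0.722], [-0.022, -0.03, 0, 0, 0, 0.722], [-0.017, -0.036, 0, 0, 0, 0.722], [-0.011, -0.043, 0, 0, 0, 0.722], [-0.006, -0.048, 0, 0, 0, 0.722], [-0.001, -0.054, 0, 0, 0, 0.722], [0.004, -0.06, 0, 0, 0, 0.722], [0.009, -0.065, 0, 0, 0, 0.722], [0.013, -0.07, 0, 0, 0, 0.722], [0.013, -0.07, 0, 0, 0, 0.722]],
])

```text
clock: 13.5
eef_pos: [566.7, -193.0, 16.3]
tool_rot: [-3.14, -0.0, -0.85]
force: [-1.1, -0.5, -0.3]
width: 22.0
```

Run:
```python
from h import *
c=shoot("wrist","pics/w8.png")
s=ctrl.read_state()
print(w2r(s["eef_pos"]),s["force"],[s["force"][:2]@D])
```

```text
[-111.3    0.9] [-0.2 -0.5  0. ] [np.float64(-0.44674786505177666)]
```

View pics/w8.png

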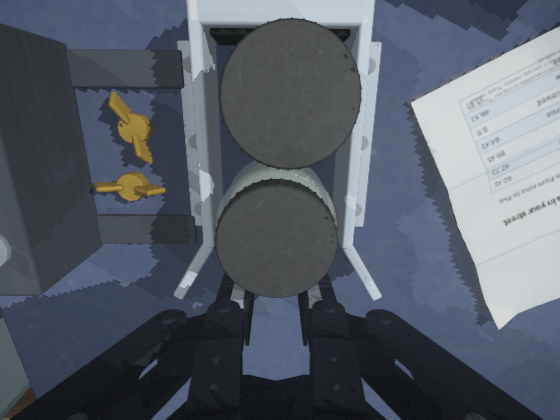

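move_arm([
  [[0, -0.002, 0, 0, 0, 0], [0, -0.003, 0, 0, 0, 0], [0, -0.003, 0, 0, 0, 0]],
])

```text
clock: 13.92
eef_pos: [567.5, -192.5, 16.3]
tool_rot: [3.141, 0.0, -0.851]
force: [-2.0, -1.5, 1.1]
width: 22.3
```

Run:
```python
from h import *
for i in range(3):
  c=shoot("wrist","pics/w9.png")
  s=ctrl.read_state()
  print(w2r(s["eef_pos"]),s["force"],[s["force"][:2]@D])
```

```text
[-110.     0.9] [-2.5 -1.5  1.7] [np.float64(-2.898250965322486)]
[-110.     0.9] [-2.5 -0.6  1.9] [np.float64(-2.247415290761825)]
[-109.9    0.9] [-2.4 -1.5  0.4] [np.float64(-2.8446658938797666)]
```

move_arm([
  [[0, -0.002, 0, 0, 0, 0], [0, -0.002, 0, 0, 0, 0]],
])

```text
clock: 14.32
eef_pos: [567.7, -192.0, 16.2]
tool_rot: [3.138, 0.001, -0.852]
force: [-5.3, -3.4, 2.4]
width: 21.9
```

Run:
```python
from h import *
for i in range(2):
  c=shoot("wrist","pics/w9.png")
  s=ctrl.read_state()
  print(w2r(s["eef_pos"]),s["force"],[s["force"][:2]@D])
cv2.imwrite("pics/w9c.png",cv2.resize(c["img"][0:300,170:390],None,fx=2,fy=2,interpolation=cv2.INTER_CUBIC))
```

```text
[-109.6    1.1] [-4.8 -3.7  3.6] [np.float64(-6.005996226622685)]
[-109.6    1.2] [-4.7 -3.9  2.3] [np.float64(-6.125168073785443)]
```

View pics/w9c.png

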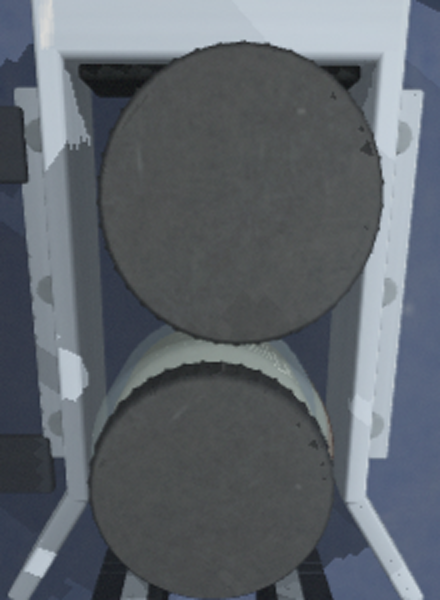

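Run:
```python
from h import *
F=r2w(-155,0.5)
print(ctrl.read_state()["qpos"])
seq([(*F,16,-48.9,3),(*F,190,-48.9,4),(467,147,200,69,12)])
```

```text
[ 0.3  0.9 -0.1  1.8  0.1  0.5 -0.7]
19 rows from [ 567.7 -191.9   16.2] -48.80990794274641
[[0.0, 0.015, 0.0, 0.003, 0.001, 0.001], [0.0, 0.03, 0.0, 0.003, 0.001, 0.001], [0.001, 0.045, 0.0, 0.003, 0.001, 0.002], [0.001, 0.046, -0.043, 0.003, 0.001, 0.002], [0.0, 0.046, -0.087, 0.003, 0.001, 0.002], [0.0, 0.046, -0.13, 0.003, 0.001, 0.002], [0.0, 0.046, -0.174, 0.003, 0.001, 0.002], [-0.026, 0.03, -0.175, 0.003, 0.002, -0.17], [-0.053, 0.014, -0.175, 0.003, 0.002, -0.341], [-0.08, -0.002, -0.176, 0.003, 0.002, -0.513], [-0.107, -0.018, -0.177, 0.003, 0.002, -0.684], [-0.134, -0.034, -0.178, 0.002, 0.003, -0.856], [-0.161, -0.05, -0.179, 0.002, 0.003, -1.027], [-0.187, -0.067, -0.18, 0.002, 0.003, -1.199], [-0.214, -0.083, -0.18, 0.002, 0.003, -1.37], [-0.241, -0.099, -0.181, 0.001, 0.004, -1.542], [-0.268, -0.115, -0.182, 0.001, 0.004, -1.713], [-0.295, -0.131, -0.183, 0.001, 0.004, -1.885], [-0.322, -0.147, -0.184, 0.001, 0.004, -2.056]]
```

move_arm([
  [[0, 0.015, 0, 0, 0, 0], [0, 0.03, 0, 0, 0, 0], [0, 0.047, 0, 0, 0, 0], [0, 0.047, -0.043, 0, 0, 0], [0, 0.047, -0.087, 0, 0, 0], [0, 0.047, -0.13, 0, 0, 0], [0, 0.047, -0.174, 0, 0, 0], [-0.026, 0.03, -0.175, 0, 0, -0.17], [-0.053, 0.014, -0.175, 0, 0, -0.341], [-0.08, -0.002, -0.176, 0, 0, -0.513], [-0.107, -0.018, -0.177, 0, 0, -0.684], [-0.134, -0.034, -0.178, 0, 0, -0.856], [-0.161, -0.05, -0.179, 0, 0, -1.027], [-0.187, -0.067, -0.18, 0, 0, -1.199], [-0.214, -0.083, -0.18, 0, 0, -1.37], [-0.241, -0.099, -0.181, 0, 0, -1.542], [-0.268, -0.115, -0.182, 0, 0, -1.713], [-0.295, -0.131, -0.183, 0, 0, -1.885], [-0.322, -0.147, -0.184, 0, 0, -2.056]],
])

```text
clock: 16.8
eef_pos: [467.5, 148.3, 200.4]
tool_rot: [3.141, -0.0, 1.21]
force: [0.3, 0.4, 0.4]
width: 22.1
```

move_arm([
  [[0, 0, 0, 0, 0, 0]],
], jaw=0.6)

```text
clock: 16.92
eef_pos: [467.2, 150.3, 200.6]
tool_rot: [-3.141, -0.002, 1.209]
force: [-0.2, -0.5, -0.6]
width: 39.2
```

Run:
```python
from h import *
c=shoot("wrist","pics/w10.png")
for n,z in {"bracket_balance":30,"bracket_pad":0,"slot_a":0}.items():
    for r in models.place_of("wrist",n)[:2]: print(n,"%.2f"%r["score"],np.array(r["uv"]),onz(c,r["uv"],z))
print(ctrl.read_state())
```

```text
bracket_balance 0.86 [269.  194.9] [468.7 143.6  30. ]
bracket_pad 0.93 [269.7 216.6] [500.5 131.6   0. ]
bracket_pad 0.38 [289.8 106.5] [395.8 194.1   0. ]
slot_a 0.57 [237.  115.8] [385.  139.6   0. ]
slot_a 0.56 [287.2 104.8] [393.3 192.1   0. ]
{'clock': 17.125, 'qpos': array([ 0.1,  0.5, -0.7,  2. ,  0.5,  0.8,  0.4]), 'qd': array([ 0., -0., -0., -0., -0.,  0.,  0.]), 'tau': array([ -0.4, -41.8,  -6.7, -14.9,  -0. ,  -0. ,  -0. ]), 'eef_pos': array([468. , 146.5, 200.1]), 'tool_rot': array([3.1, 0. , 1.2]), 'force': array([-0.5,  0. ,  0.8]), 'torque': array([-0., -0., -0.]), 'width': 51.303407522599244}
```

View pics/w10.png

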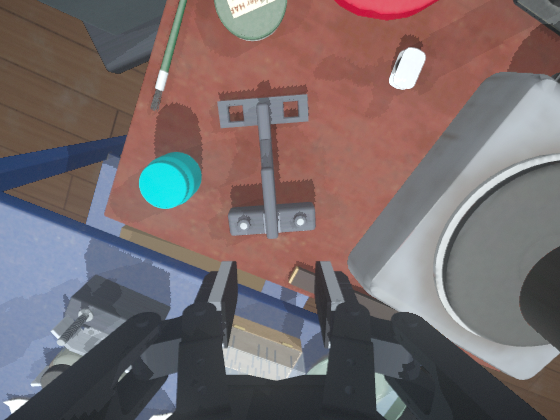

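Run:
```python
from h import *
c=shoot("wrist")
cv2.imwrite("pics/w11.png",cv2.resize(c["img"][85:250,205:330],None,fx=4.8,fy=4.8,interpolation=cv2.INTER_CUBIC)[:600*2])
s=ctrl.read_state();print(s["eef_pos"],s["tool_rot"])
```

```text
[468.  146.7 200.2] [3.1 0.  1.2]
```

View pics/w11.png

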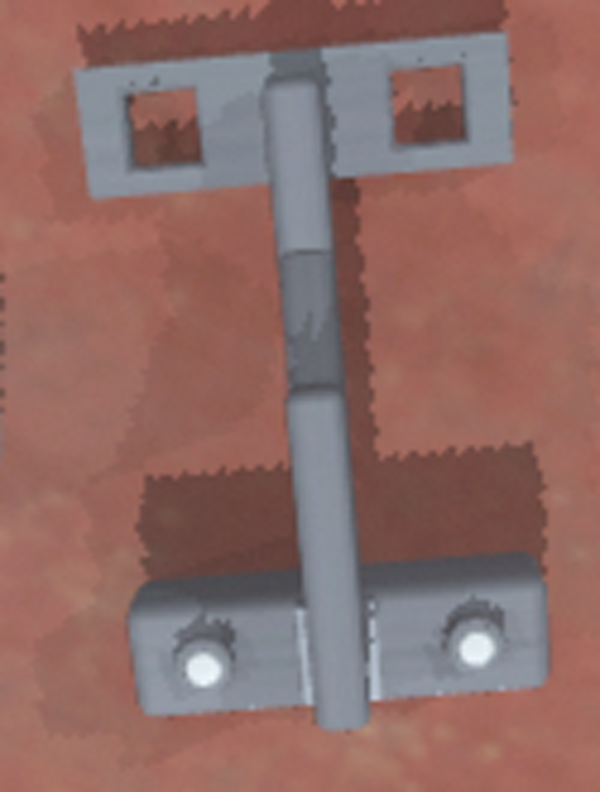

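```bash
cat > bfit.py <<'E'
from rackfit import *
PB={(75,70):(-45,95,9),(508,33):(45,95,9),(513,160):(45,69,9),(92,200):(-45,69,9),(166,128):(-28,82,9),(429,105):(28,82,9),(145,717):(-47,-45,26),(548,688):(47,-45,26)}
def bf(c,scale=4.8,off=(205,85),P=PB,fixz=None):
    obs=[(c,np.array([off[0]+k[0]/scale,off[1]+k[1]/scale]),v) for k,v in P.items()]
    return fit2(obs,fixz)
def fit2(obs,fixz):
    def un(p): return np.array(p) if fixz is None else np.array([p[0],p[1],fixz,p[2]])
    def f(p): return np.concatenate([proj(c,rk(un(p),q))-uv for c,uv,q in obs])
    r=least_squares(f,[465,145,0,1.2] if fixz is None else [465,145,1.2],loss="soft_l1")
    return un(r.x),f(r.x).reshape(-1,2)
E
python3 - <<'E'
from bfit import *
c=shoot("wrist")
for fz in (None,0.):
    p,r=bf(c,fixz=fz);print(p,np.degrees(p[3]));print(r.T)
    for q in [(0,-20,46),(0,10,46),(0,28,46)]: print((proj(c,rk(p,q))-[205,85])*4.8)
    print("pad",rk(p,(0,-31,0)),"slots",rk(p,(28,82,0)),rk(p,(-28,82,0)))
E
```

```text
[469.5 144.3  -3.9   1.3] 73.64525547572876
[[ 0.5 -0.4 -0.2  0.4 -0.2 -0.1 -0.9  0.9]
 [ 0.1 -0.1  0.4 -0.4  0.   0.   0.3 -0.3]]
[336.3 627.8]
[324.1 488.9]
[316.3 401.4]
pad [499.2 135.6  -3.9] slots [398.7 194.3  -3.9] [382.9 140.5  -3.9]
[469.3 144.6   0.    1.3] 73.74349855858108
[[-0.1  0.1  0.3 -0.1 -0.5  0.2 -1.1  1.7]
 [-0.2 -0.6  0.3 -0.3 -0.1 -0.3  1.5  0.8]]
[337.5 632.9]
[324.8 492.5]
[316.8 403.9]
pad [499.1 135.9   0. ] slots [398.5 194.4   0. ] [382.8 140.7   0. ]
```

Run:
```python
from h import *
seq([(469.4,144.4,100,73.7,3),(469.4,144.4,40,73.7,2),(469.4,144.4,10,73.7,2),(469.4,144.4,10,73.7,2)])
```

```text
9 rows from [468.  146.9 200.2] 68.88702886790387
[[-0.001, 0.001, 0.033, 0.0, 0.001, -0.028], [-0.001, 0.001, 0.067, 0.0, 0.001, -0.056], [-0.002, 0.002, 0.1, 0.0, 0.001, -0.084], [-0.002, 0.002, 0.13, 0.0, 0.001, -0.084], [-0.002, 0.002, 0.16, 0.0, 0.001, -0.084], [-0.002, 0.002, 0.175, 0.0, 0.001, -0.084], [-0.002, 0.002, 0.19, 0.0, 0.001, -0.084], [-0.002, 0.002, 0.19, 0.0, 0.001, -0.084], [-0.002, 0.002, 0.19, 0.0, 0.001, -0.084]]
```

move_arm([
  [[-0.001, 0.001, 0.033, 0, 0, -0.028], [-0.001, 0.001, 0.067, 0, 0, -0.056], [-0.002, 0.002, 0.1, 0, 0, -0.084], [-0.002, 0.002, 0.13, 0, 0, -0.084], [-0.002, 0.002, 0.16, 0, 0, -0.084], [-0.002, 0.002, 0.16, 0, 0, -0.084]],
], jaw=0.55)

```text
clock: 17.98
eef_pos: [467.8, 144.5, 38.9]
tool_rot: [-3.139, 0.003, 1.288]
force: [-0.1, 0.5, 0.2]
width: 47.0
```

Run:
```python
from h import *
c=shoot("wrist","pics/w12.png")
s=ctrl.read_state();print(s["eef_pos"],np.degrees(s["tool_rot"]),s["width"])
R=R_of(s["tool_rot"])
print("err tool", R.T@(np.array([469.4,144.4,10])-s["eef_pos"]))
```

```text
[468.6 145.2  40. ] [-179.9    0.1   73.8] 46.752786552832546
err tool [-0.5  1.  30. ]
```

View pics/w12.png

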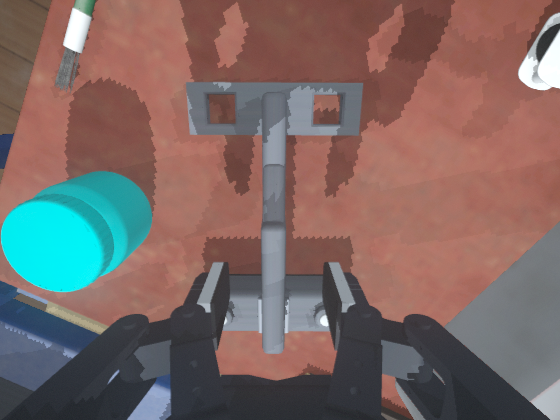

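Run:
```python
from bfit import *
c=shoot("wrist")
P={(187.5,83):(-45,95,9),(363,82.5):(45,95,9),(361,136):(45,69,9),(190,137):(-45,69,9),(221,108):(-28,82,9),(328,108):(28,82,9)}
s=ctrl.read_state();R=R_of(s["tool_rot"])
for fz in (None,-3.,0.):
    p,r=bf(c,1,(0,0),P,fz);print(p,np.degrees(p[3]));print(r.T)
    print("err tool", R.T@(np.array([p[0],p[1],10])-s["eef_pos"]))
```

```text
[470.3 145.3   0.7   1.3] 74.03282213064796
[[-1.4  0.6 -1.6  0.6  0.1  0.7]
 [-0.  -0.1 -1.  -1.5  1.8  1.4]]
err tool [-0.   1.  30.8]
[470.  145.2  -3.    1.3] 73.98062077239483
[[ 0.5 -1.3 -3.3  2.3  1.2 -0.4]
 [-0.1  0.  -1.9 -2.5  1.3  1. ]]
err tool [-0.1  0.8 30.8]
[470.2 145.2   0.    1.3] 74.00867350896405
[[-1.1  0.2 -1.9  0.9  0.3  0.5]
 [-0.1 -0.1 -1.1 -1.7  1.7  1.4]]
err tool [-0.1  1.  30.8]
```

move_arm([
  [[0, 0.001, 0.01, 0, 0, 0], [0, 0.001, 0.02, 0, 0, 0], [0, 0.001, 0.029, 0, 0, 0], [0, 0.001, 0.029, 0, 0, 0]],
])

```text
clock: 18.58
eef_pos: [469.4, 145.3, 10.6]
tool_rot: [-3.141, 0.001, 1.289]
force: [-0.2, 0.3, -0.5]
width: 47.2
```

move_arm([
  [[0, 0, 0, 0, 0, 0], [0, 0, 0, 0, 0, 0], [0, 0, 0, 0, 0, 0], [0, 0, 0, 0, 0, 0], [0, 0, 0, 0, 0, 0]],
], jaw=0)

```text
clock: 19.2
eef_pos: [469.7, 144.3, 11.6]
tool_rot: [3.141, 0.002, 1.288]
force: [-0.9, -3.4, 6.2]
width: 11.5
```

move_arm([
  [[0, 0, -0.01, 0, 0, 0], [0, 0, -0.03, 0, 0, 0], [0, 0, -0.07, 0, 0, 0], [0, 0, -0.11, 0, 0, 0], [0, 0, -0.15, 0, 0, 0], [0, 0, -0.15, 0, 0, 0], [0, 0, -0.15, 0, 0, 0]],
])

```text
clock: 20.08
eef_pos: [469.1, 144.8, 160.4]
tool_rot: [-3.14, 0.001, 1.289]
force: [-1.1, 0.3, -7.9]
width: 10.9
```

Run:
```python
from h import *
c=shoot("wrist","pics/w13.png"); cs=shoot("side","pics/s13.png"); cv2.imwrite("pics/s13c.png",cv2.resize(cs["img"][130:330,180:400],None,fx=3,fy=3))
s=ctrl.read_state();print(s["eef_pos"],np.degrees(s["tool_rot"]),s["width"],s["force"],s["torque"],s["qpos"])
```

```text
[468.7 144.8 159.8] [-179.8    0.1   73.9] 10.975551829687351 [ 0.3  0.5 -5.8] [-0.  -0.1  0.1] [ 0.1  0.6 -0.7  2.   0.6  0.7  0.4]
```

View pics/w13.png

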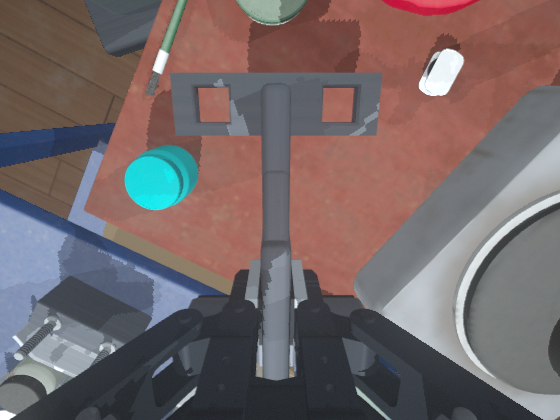

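View pics/s13c.png

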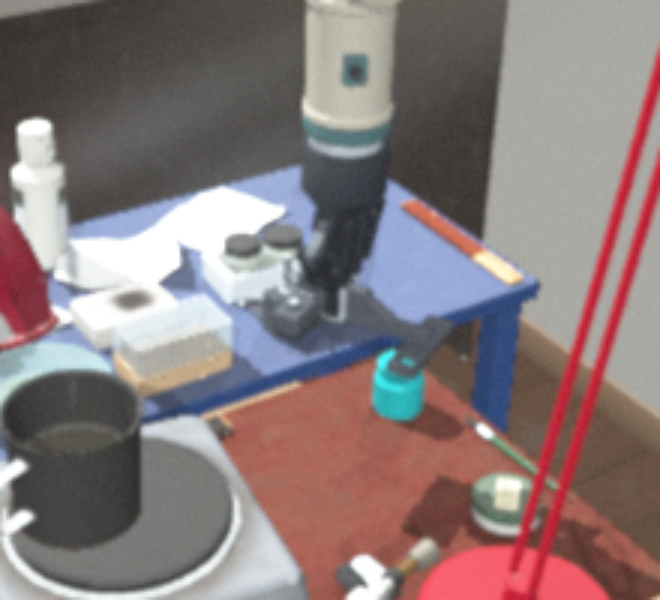

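Run:
```python
import cv2
im=cv2.imread("pics/w13.png")
cv2.imwrite("pics/w13c.png",cv2.resize(im[60:210,160:400],None,fx=3.3,fy=3.3,interpolation=cv2.INTER_CUBIC))
```

```text
(no output)
```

View pics/w13c.png

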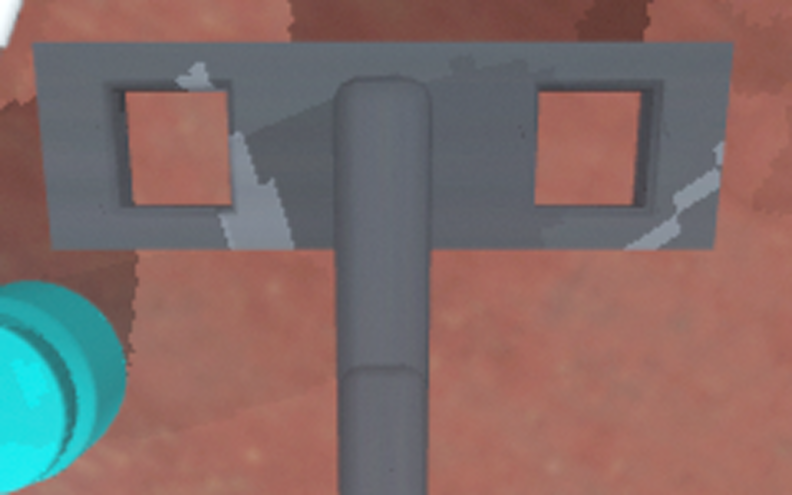

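Run:
```python
from h import *
im=get_image("wrist");H=np.array(im["hand_eye"]);f=210/np.tan(np.radians(im["fov_y"])/2)
K=np.array([[f,0,im["cx"]],[0,f,im["cy"]],[0,0,1]])
C={(33,43):(-45,95,9),(733,43):(45,95,9),(715,249):(45,69,9),(51,249):(-45,69,9),(104,81):(-35.5,89.5,9),(233,80):(-20.5,89.5,9),(235,212):(-20.5,74.5,9),(537,80):(20.5,89.5,9),(662,80):(35.5,89.5,9),(537,211):(20.5,74.5,9)}
uv=np.array([[160+k[0]/3.3,60+k[1]/3.3] for k in C]);X=np.array(list(C.values()),float)
ok,rv,tv=cv2.solvePnP(X,uv,K,None)
pr=cv2.projectPoints(X,rv,tv,K,None)[0][:,0];print((pr-uv).T)
# cv cam -> given cam axes
F=np.diag([1,-1,-1.]);Rc=F@cv2.Rodrigues(rv)[0];tc=F@tv[:,0]
Rt=H[:3,:3]@Rc;tt=H[:3,:3]@tc+H[:3,3]
print("bracket origin(underside of balance) in tool",tt)
print("axes in tool (cols)\n",np.round(Rt,4))
Rn=np.diag([1,-1,-1.])
print("rot dev deg",np.degrees(Rot.from_matrix(Rn.T@Rt).as_rotvec()))
for q in((28,82,0),(-28,82,0),(0,-31,0)): print(q,Rt@np.array(q)+tt)
# nominal-orientation fit for residual check: origin z fixed
from scipy.optimize import least_squares
def ff(p):
    Rb=Rot.from_euler('z',p[3]).as_matrix()@Rn
    Y=(np.linalg.inv(H)@np.c_[X@Rb.T+p[:3],np.ones(len(X))].T)[:3].T
    return (np.c_[K[0,2]+f*Y[:,0]/-Y[:,2],K[1,2]-f*Y[:,1]/-Y[:,2]]-uv).ravel()
r=least_squares(ff,[0,0,11,0]);print("yaw-only fit",r.x,np.degrees(r.x[3]),np.sqrt(np.mean(r.fun**2)));print(r.fun.reshape(-1,2).T)
```

```text
[[-0.5  0.4  0.2 -0.1  1.8 -1.9 -0.9  1.9 -1.3  0.4]
 [-1.3 -1.  -0.6  0.1  1.3  1.6 -1.8  1.6  1.6 -1.7]]
bracket origin(underside of balance) in tool [ 1.2 -0.5  9.5]
axes in tool (cols)
 [[ 1. -0.  0.]
 [-0. -1. -0.]
 [ 0.  0. -1.]]
rot dev deg [-1.5  1.4  0.1]
(28, 82, 0) [ 28.9 -82.5  12.4]
(-28, 82, 0) [-27.  -82.4  11. ]
(0, -31, 0) [ 1.2 30.5  8.7]
yaw-only fit [ 1.1 -0.7 11.8 -0. ] -0.07283869123559028 1.294439390584908
[[-0.4  1.   0.2  0.4  1.7 -2.2 -1.2  1.6 -1.1 -0. ]
 [-1.1 -1.2 -0.4 -0.3  1.4  1.7 -1.8  1.6  1.6 -1.6]]
```

Run:
```python
from h import *
T=r2w(-51,27);print(T)
seq([(*T,150,41.1,10),(*T,135,41.1,2),(*T,135,41.1,2)])
```

```text
[ 594.8 -134. ]
14 rows from [468.8 145.  159.9] 73.86864176805022
[[-0.023, 0.02, 0.001, -0.003, 0.002, 0.057], [-0.047, 0.04, 0.002, -0.003, 0.002, 0.114], [-0.07, 0.06, 0.003, -0.002, 0.002, 0.172], [-0.093, 0.079, 0.004, -0.002, 0.002, 0.229], [-0.116, 0.099, 0.005, -0.002, 0.002, 0.286], [-0.14, 0.119, 0.006, -0.002, 0.002, 0.343], [-0.163, 0.139, 0.007, -0.002, 0.002, 0.4], [-0.186, 0.159, 0.008, -0.002, 0.002, 0.458], [-0.21, 0.179, 0.009, -0.002, 0.002, 0.515], [-0.233, 0.199, 0.01, -0.002, 0.002, 0.572], [-0.233, 0.199, 0.017, -0.002, 0.002, 0.572], [-0.233, 0.199, 0.025, -0.002, 0.002, 0.572], [-0.233, 0.199, 0.025, -0.002, 0.002, 0.572], [-0.233, 0.199, 0.025, -0.002, 0.002, 0.572]]
```

move_arm([
  [[-0.023, 0.02, 0.001, 0, 0, 0.057], [-0.047, 0.04, 0.002, 0, 0, 0.114], [-0.07, 0.06, 0.003, 0, 0, 0.172], [-0.093, 0.079, 0.004, 0, 0, 0.229], [-0.116, 0.099, 0.005, 0, 0, 0.286], [-0.14, 0.119, 0.006, 0, 0, 0.343], [-0.163, 0.139, 0.007, 0, 0, 0.4], [-0.186, 0.159, 0.008, 0, 0, 0.458], [-0.21, 0.179, 0.009, 0, 0, 0.515], [-0.233, 0.199, 0.01, 0, 0, 0.572], [-0.233, 0.199, 0.017, 0, 0, 0.572], [-0.233, 0.199, 0.025, 0, 0, 0.572], [-0.233, 0.199, 0.025, 0, 0, 0.572]],
])

```text
clock: 21.85
eef_pos: [595.0, -132.1, 134.8]
tool_rot: [-3.138, 0.002, 0.719]
force: [-0.5, -0.1, -5.8]
width: 11.1
```

Run:
```python
from h import *
c=shoot("wrist","pics/w14.png"); cs=shoot("side","pics/s14.png"); cv2.imwrite("pics/s14c.png",cv2.resize(cs["img"][140:300,180:380],None,fx=3.7,fy=3.7))
cv2.imwrite("pics/w14c.png",cv2.resize(c["img"][50:190,150:400],None,fx=3.2,fy=3.2,interpolation=cv2.INTER_CUBIC))
s=ctrl.read_state();print(s["eef_pos"],np.degrees(s["tool_rot"]),s["width"],s["force"],s["torque"],s["qpos"],s["clock"])
```

```text
[ 596.  -132.6  136. ] [-179.9    0.    41.2] 11.386214689868579 [ 0.5  0.2 -5.9] [ 0. -0.  0.] [ 0.5  0.7 -0.5  1.7  0.5  0.8  0.5] 21.95
```

View pics/w14.png

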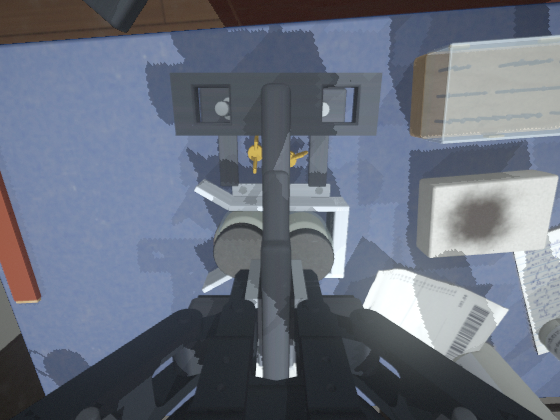

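View pics/s14c.png

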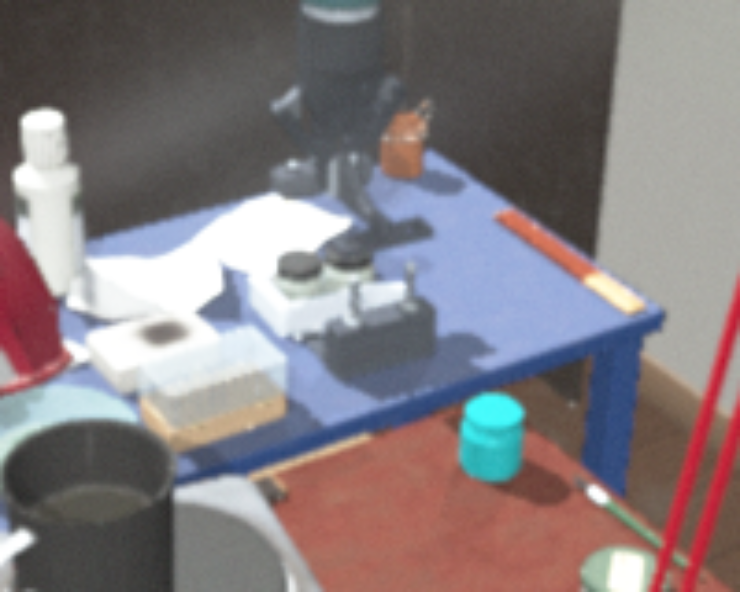

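View pics/w14c.png

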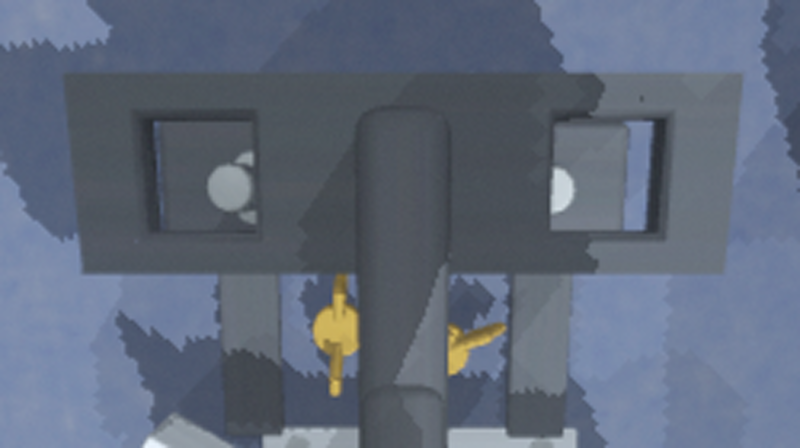

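```bash
cat > studs.py <<'E'
from h import *
def studtool(c,s,uv,z=94):
    p=onz(c,uv,z);R=R_of(s["tool_rot"]);return R.T@(p-s["eef_pos"]),p
E
python3 - <<'E'
from studs import *
c=shoot("wrist");s=ctrl.read_state()
print(s["eef_pos"],np.degrees(s["tool_rot"]))
for z in (90,92,94):
  a,pa=studtool(c,s,(322.2,108.75),z);b,pb=studtool(c,s,(221.9,108.75),z)
  print(z,a,b,"sep",np.linalg.norm(a-b),"mid",(a+b)/2,pa,pb)
E
```

```text
[ 596.3 -132.8  136.4] [-180.    -0.    41.2]
90 [ 26.7 -81.5  46.4] [-30.1 -81.4  46.4] sep 56.851769156106855 mid [ -1.7 -81.5  46.4] [562.8 -53.8  90. ] [520.  -91.3  90. ]
92 [ 26.5 -81.5  44.4] [-29.8 -81.4  44.4] sep 56.247899584509945 mid [ -1.7 -81.5  44.4] [562.6 -54.   92. ] [520.3 -91.1  92. ]
94 [ 26.2 -81.5  42.4] [-29.5 -81.5  42.4] sep 55.64403001291313 mid [ -1.6 -81.5  42.4] [562.4 -54.2  94. ] [520.5 -90.9  94. ]
```

Run:
```python
from h import *
for i in range(3):
  im=get_image("wrist");print(im["hand_eye"][:3,3],im["cx"],im["cy"],im["fov_y"])
```

```text
[   0.4  -81.9 -142.2] 275.67091734741666 212.36603530536178 67.27610243116008
[   0.4  -81.9 -142.2] 275.67091734741666 212.36603530536178 67.27610243116008
[   0.4  -81.9 -142.2] 275.67091734741666 212.36603530536178 67.27610243116008
```

```bash
cat >> studs.py <<'E'
from scipy.optimize import least_squares
def footfit(c,s,C,scale,off,z=None):
    R=R_of(s["tool_rot"]);uv=np.array([[off[0]+k[0]/scale,off[1]+k[1]/scale] for k in C]);X=np.array(list(C.values()),float);Rn=np.diag([1,-1,-1.])
    def ff(p):
        zz=p[3] if z is None else z
        Rb=Rot.from_euler('z',p[2]).as_matrix()@Rn
        Y=X@Rb.T+np.array([p[0],p[1],zz])
        return (np.array([proj(c,R@y+s["eef_pos"]) for y in Y])-uv).ravel()
    r=least_squares(ff,[0,0,0,11] if z is None else [0,0,0])
    return r.x,r.fun.reshape(-1,2)
E
python3 - <<'E'
from studs import *
c=shoot("wrist");s=ctrl.read_state()
C={(63,73):(-45,95,9),(743,73):(45,95,9),(725,272):(45,69,9),(83,272):(-45,69,9)}
Ch={(133,110):(-35.5,89.5,9),(258,110):(-20.5,89.5,9),(258,238):(-20.5,74.5,9),(139,238):(-35.5,74.5,9),(553,110):(20.5,89.5,9),(670,110):(35.5,89.5,9),(664,238):(35.5,74.5,9),(553,238):(20.5,74.5,9)}
for cc in (C,{**C,**Ch}):
  for z in (None,11):
    p,r=footfit(c,s,cc,3.2,(150,50),z);print(p,np.degrees(p[2]),"slot mid",p[0]-82*-np.sin(p[2])*-1,p[1]-82);print(r.T)
E
```

```text
[ 0.8 -1.  -0.  12.4] -0.07068641273983903 slot mid 0.9029822142667117 -82.96690236295579
[[ 0.2  0.1 -0.4  0.1]
 [-0.3 -0.4  0.4  0.4]]
[ 0.8 -0.9 -0. ] -0.07049662446306833 slot mid 0.9007319588412698 -82.9043234481381
[[-0.9  1.2  0.5 -0.8]
 [-0.5 -0.6  0.8  0.8]]
[ 0.8 -1.  -0.  11.3] -0.05433736827958402 slot mid 0.8573529273831622 -83.0102099338702
[[-0.6  1.   0.3 -0.7  1.2 -2.7 -1.   2.1  1.4  0.1 -0.9 -0.2]
 [-0.7 -0.8  0.5  0.5  1.8  1.8 -1.7 -1.7  1.7  1.7 -1.7 -1.7]]
[ 0.8 -1.  -0. ] -0.05427915563420636 slot mid 0.8567887042396906 -83.00053275834836
[[-0.9  1.2  0.5 -0.9  1.  -2.8 -1.1  2.   1.5  0.3 -0.7 -0.1]
 [-0.8 -0.8  0.6  0.6  1.7  1.7 -1.6 -1.6  1.7  1.7 -1.6 -1.6]]
```

move_arm([
  [[-0.0023, 0.0015, 0.007, 0, 0, 0], [-0.0023, 0.0015, 0.015, 0, 0, 0], [-0.0023, 0.0015, 0.022, 0, 0, 0], [-0.0023, 0.0015, 0.022, 0, 0, 0], [-0.0023, 0.0015, 0.022, 0, 0, 0]],
])

```text
clock: 22.82
eef_pos: [595.7, -136.2, 114.3]
tool_rot: [3.142, -0.0, 0.717]
force: [-0.4, 0.5, -5.5]
width: 11.2
```

Run:
```python
from h import *
c=shoot("wrist","pics/w15.png"); 
cv2.imwrite("pics/w15c.png",cv2.resize(c["img"][50:190,150:400],None,fx=3.2,fy=3.2,interpolation=cv2.INTER_CUBIC))
s=ctrl.read_state();print(s["eef_pos"],np.degrees(s["tool_rot"]),s["width"],s["force"],s["torque"],s["clock"])
```

```text
[ 595.8 -136.2  114.5] [180.   -0.   41.1] 10.845517013602333 [-1.2  0.3 -6.5] [-0.  -0.1  0. ] 22.875
```

View pics/w15c.png

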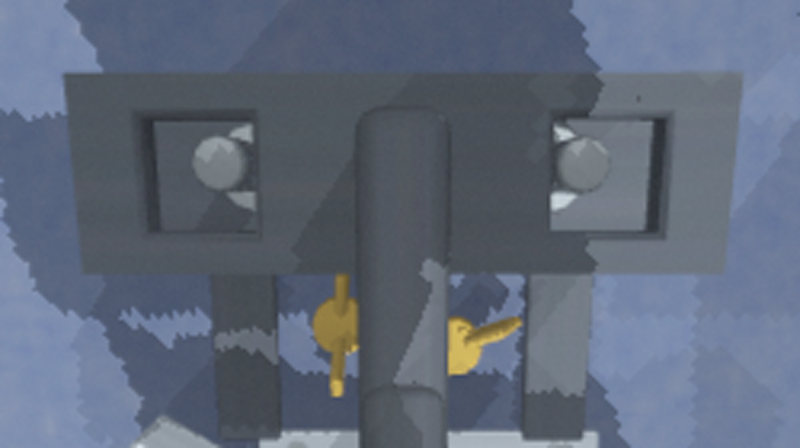

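Run:
```python
from studs import *
c=shoot("wrist");s=ctrl.read_state()
C={(64,73):(-45,95,9),(743,73):(45,95,9),(725,272):(45,69,9),(83,272):(-45,69,9)}
p,r=footfit(c,s,C,3.2,(150,50));print(p,r.T)
up=lambda x,y:(150+x/3.2,50+y/3.2)
for z in (92,94):
  a,_=studtool(c,s,up(582.5,165),z);b,_=studtool(c,s,up(220,163),z);print(z,a,b,"sep",np.linalg.norm(a-b),"mid",(a+b)/2)
sl=[np.array([p[0]+np.cos(p[2])*x-np.sin(p[2])*-82,p[1]+np.sin(p[2])*x-82]) for x in (28,-28)]
print("slots",sl,np.mean(sl,0), "need",((a+b)/2)[:2]-np.mean(sl,0))
```

```text
[ 0.8 -0.9 -0.  12.6] [[ 0.   0.1 -0.4  0.2]
 [-0.3 -0.4  0.4  0.4]]
92 [ 28.2 -84.6  22.6] [-27.5 -84.8  22.5] sep 55.75822929640627 mid [  0.4 -84.7  22.6]
94 [ 27.9 -84.5  20.6] [-27.2 -84.8  20.5] sep 55.08103298951746 mid [  0.4 -84.7  20.6]
slots [array([ 28.7, -82.9]), array([-27.3, -82.9])] [  0.7 -82.9] need [-0.3 -1.8]
```

move_arm([
  [[-0.0003, -0.0016, 0, 0, 0, 0], [-0.0003, -0.0016, 0.004, 0, 0, 0], [-0.0003, -0.0016, 0.008, 0, 0, 0], [-0.0003, -0.0016, 0.008, 0, 0, 0]],
])

```text
clock: 23.42
eef_pos: [593.8, -135.4, 105.8]
tool_rot: [-3.141, 0.001, 0.717]
force: [0.1, -0.9, -5.9]
width: 11.4
```

Run:
```python
from h import *
c=shoot("wrist","pics/w16.png"); 
cv2.imwrite("pics/w16c.png",cv2.resize(c["img"][50:190,150:400],None,fx=3.2,fy=3.2,interpolation=cv2.INTER_CUBIC))
s=ctrl.read_state();print(s["eef_pos"],np.degrees(s["tool_rot"]),s["width"],s["force"],s["torque"],s["clock"])
```

```text
[ 594.1 -135.4  106. ] [-180.     0.    41.1] 11.528546898007841 [-0.4  0.1 -6. ] [-0.  0.  0.] 23.475
```

View pics/w16c.png

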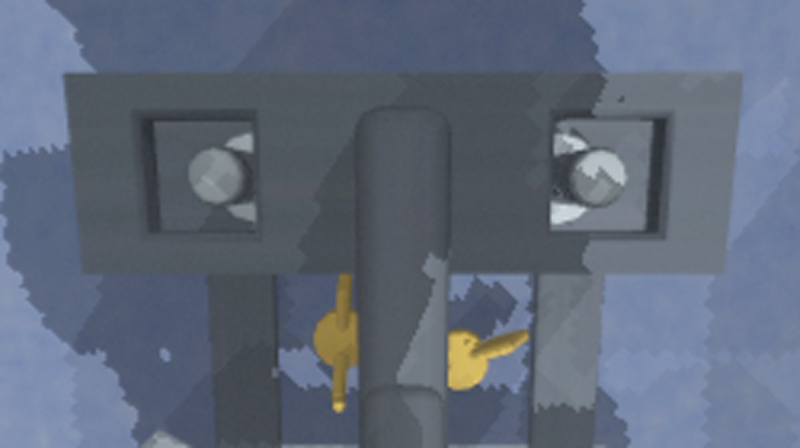

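```bash
cat > chk.py <<'E'
from studs import *
import sys
x1,y1,x2,y2=map(float,sys.argv[1:5])
c=shoot("wrist");s=ctrl.read_state()
C={(64,73):(-45,95,9),(743,73):(45,95,9),(725,272):(45,69,9),(83,272):(-45,69,9)}
p,r=footfit(c,s,C,3.2,(150,50));print(p)
up=lambda x,y:(150+x/3.2,50+y/3.2)
sl=np.mean([np.array([p[0]+np.cos(p[2])*x-np.sin(p[2])*-82,p[1]+np.sin(p[2])*x-82]) for x in (28,-28)],0)
for z in (92,94):
  a,_=studtool(c,s,up(x2,y2),z);b,_=studtool(c,s,up(x1,y1),z);print(z,a,b,"sep",np.linalg.norm(a-b),"mid",(a+b)/2)
  print("slots",sl, "need",((a+b)/2)[:2]-sl)
E
python3 chk.py 216 176 598 178
```

```text
[ 0.5 -0.9 -0.  12.6]
92 [ 29.  -82.7  14.2] [-27.  -82.9  14.2] sep 55.95918271704982 mid [  1.  -82.8  14.2]
slots [  0.5 -82.9] need [0.5 0.1]
94 [ 28.6 -82.7  12.2] [-26.7 -82.9  12.2] sep 55.24279837265559 mid [  1.  -82.8  12.2]
slots [  0.5 -82.9] need [0.5 0.1]
```

move_arm([
  [[0.0005, 0, 0, 0, 0, 0], [0.0005, 0, 0.004, 0, 0, 0], [0.0005, 0, 0.008, 0, 0, 0], [0.0005, 0, 0.012, 0, 0, 0], [0.0005, 0, 0.012, 0, 0, 0]],
])

```text
clock: 24.15
eef_pos: [594.3, -135.0, 93.8]
tool_rot: [-3.141, 0.001, 0.717]
force: [0.6, -0.5, -4.5]
width: 10.9
```

Run:
```python
from h import *
c=shoot("wrist","pics/w17.png"); 
cv2.imwrite("pics/w17c.png",cv2.resize(c["img"][50:190,150:400],None,fx=3.2,fy=3.2,interpolation=cv2.INTER_CUBIC))
s=ctrl.read_state();print(s["eef_pos"],np.degrees(s["tool_rot"]),s["width"],s["force"],s["torque"],s["clock"])
```

```text
[ 594.5 -135.    94.1] [-180.     0.    41.1] 10.951418315807084 [ 0.3  0.5 -6.2] [-0. -0. -0.] 24.2
```

View pics/w17c.png

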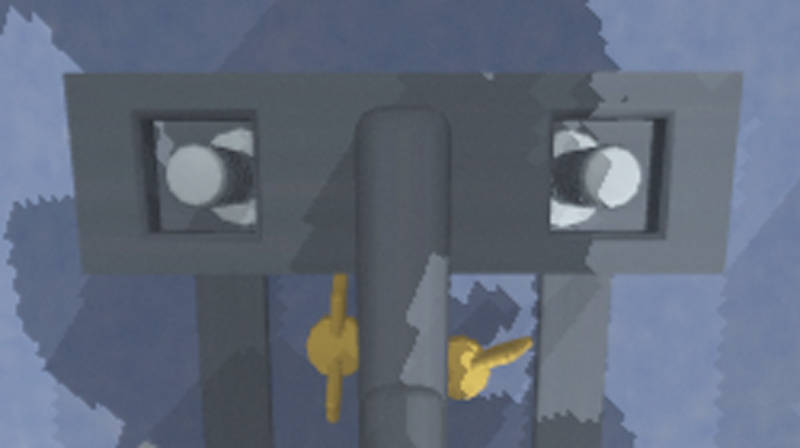

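move_arm([
  [[0, 0, 0.004, 0, 0, 0], [0, 0, 0.008, 0, 0, 0], [0, 0, 0.012, 0, 0, 0], [0, 0, 0.015, 0, 0, 0], [0, 0, 0.015, 0, 0, 0], [0, 0, 0.015, 0, 0, 0]],
])

```text
clock: 24.95
eef_pos: [594.8, -135.0, 79.4]
tool_rot: [3.141, -0.0, 0.717]
force: [-0.1, -0.2, -6.1]
width: 11.6
```

Run:
```python
from h import *
c=shoot("wrist","pics/w18.png"); 
cv2.imwrite("pics/w18c.png",cv2.resize(c["img"][50:190,150:400],None,fx=3.2,fy=3.2,interpolation=cv2.INTER_CUBIC))
cs=shoot("side"); cv2.imwrite("pics/s18c.png",cv2.resize(cs["img"][165:275,220:350],None,fx=5,fy=5,interpolation=cv2.INTER_CUBIC))
cs=shoot("scene"); cv2.imwrite("pics/c18c.png",cv2.resize(cs["img"][160:290,220:400],None,fx=4,fy=4,interpolation=cv2.INTER_CUBIC))
s=ctrl.read_state();print(s["eef_pos"],np.degrees(s["tool_rot"]),s["width"],s["force"],s["torque"],s["clock"])
```

```text
[ 594.8 -135.    79.5] [180.   -0.   41.1] 11.333645709800905 [ 0.2  0.4 -6.6] [ 0. -0. -0.] 25.1
```

View pics/w18.png

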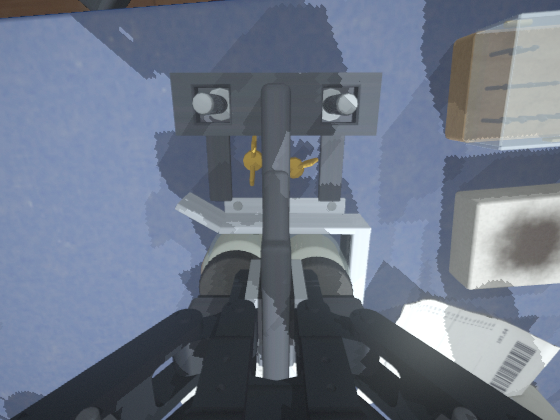

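View pics/w18c.png

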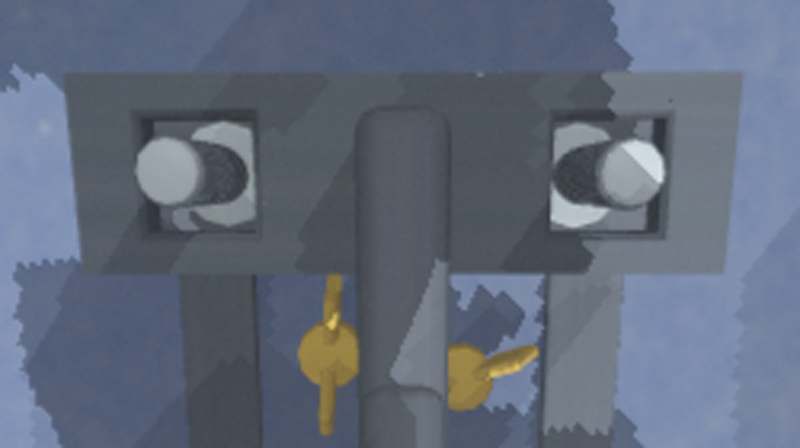

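View pics/s18c.png

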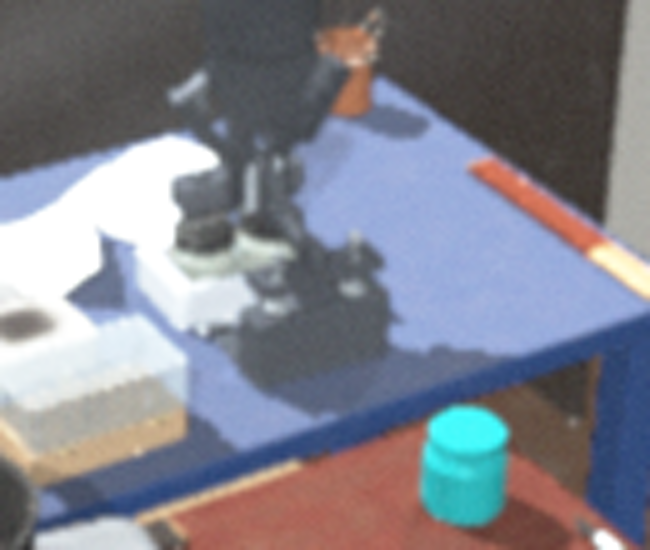

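View pics/c18c.png

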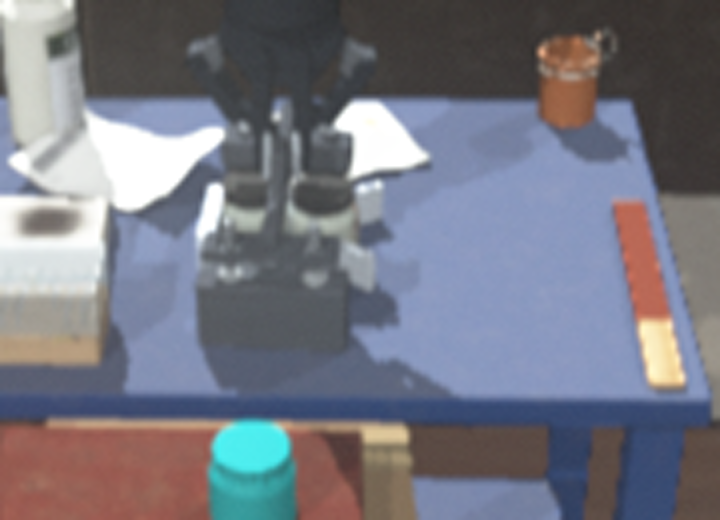

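Run:
```python
from cell import ctrl,job
s=ctrl.read_state();print(s["clock"],s["force"],s["width"],s["eef_pos"])
print(job.finish_job())
```

```text
25.1 [ 0.20966529  0.35770955 -6.59521958] 11.333645709800905 [ 594.78536016 -135.03729568   79.50702251]
the job is handed in; nothing more can be done
None
```

I slid both black-lidded jars along the trolley with half-closed fingers, never gripping or lifting them. They went one behind the other into the lane and up to the end stop. I then picked up the bracket by the web at its balance point and lowered it over the studs. I handed the job in at 25.1 s, still holding the bracket there.

**What the last checks showed:**
- **Jars:** when pushed home they stopped moving and the push force rose to about 6 N, which shows they are against the stop.
- **Studs:** both stand up through the holes, within about 1 mm of each hole's middle where the clearance is 3.5 mm a side.
- **Height:** the bracket's underside is at about 67 mm, roughly 13 mm above the lids. About 18 mm of stud shows above the foot.
- **Contact:** the wrist reads only the bracket's weight (about 6 N) with almost no moment, so it appears to touch neither rack nor jars.
- **Level:** the tool points straight down. The bracket's own tilt I could only bound at about 1° from the image, and a rougher fit gave about 1.5°.

**Disagreements:**
- The hand-eye calibration moved by about 1 mm between camera calls, so I did the final alignment from studs and holes seen in the same picture.
- Two estimates of the sideways correction differed by about 1 mm, and the closer picture settled it.

The turquoise jar, wing nuts and other items were not touched.

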